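Load the spin washer

ROBOT

A 7-joint arm with a two-finger parallel gripper is mounted at the origin on the work surface. World frame = base frame: x ahead of the robot, y to its left, z up, the work surface at z = 0. Lengths are in mm, angles in rad, forces in N, time in s.
With the tool pointing down it reaches from about 400 to 850 mm from the base axis. Payload 4.4 kg.
Tool frame: the origin (TCP) lies between the finger pads; the fingertips stand 17 mm ahead of it and the grasp point (between the pads) lies 2 mm behind it; z points along the fingers, y is the direction in which the jaws open and shut (so a half turn about z gives the same grasp; the last joint's range is limited). The gripper opens to 94 mm and grips with 3 to 60 N. Pads are 16 mm wide; open, the fingers measure 119 mm over their backs; the gripper's body (75 mm by 177 mm) begins 78 mm behind the grasp point.
Start: joints at [-1.346, 0.628, 0.038, 1.517, -0.027, 0.996, -0.02], TCP at [186.343, 622.731, 222.478] pointing down, gripper open.
Joint ranges: [-3.06, 3.06], [-0.37, 2.12], [-1.25, 1.32], [0.18, 2.47], [-1.1, 4.24], [0.23, 1.98], [-2.94, 2.94]. Speed limits (rad/s): [2.57, 2.57, 3.14, 3.14, 3.14, 3.14, 3.14].

INTERFACE

Orientations are given as a rotation vector (axis times angle).
In Python, from plant import env gives the robot as it stands. The module is installed in compiled form; this text tells all that it offers.
- The arm moves only by the shell command python3 -m crank 'ROWS' [FORCE]. ROWS is JSON, a list of rows, each a list of 7 numbers: the turn, a rotation vector about the tool's x, y, z in rad, then the shift along the tool's x, y, z in cm, then the finger opening in cm, from 0 to 9.4. A call has 1 to 8 rows; each row is the pose to reach, as a shift and turn from the pose commanded when the call began, along the tool's axes at that moment; what a row does not reach only later rows make up. A row lasts 1/10 s, in which the tool goes at most 50 mm and 8.59 degrees, less where a joint would pass 70% of its speed; a pose out of reach is approached as far as the arm can. A call with a gripper value outside its range is refused whole. The fingers move at their own pace and stop on an object; FORCE is the grip in N (left out, the last holds). Time passes only in rows, so rows that repeat a pose let the fingers close. It gives the time, the measured TCP pose, the force and the opening at its end, in the units of the state.
- env.get_obs(): the state, without advancing time (a new reading comes with each control period).
- env.snapshot(name): name is "scene" or "top"; returns a dict with "image" (420x560x3 uint8, red, green, blue), "vertical_fov" (degrees; the focal length in pixels is half the picture's height over the tangent of half this angle, whatever the lens; pixels are square), "cx", "cy" (the principal point, pixels), "origin" and "orientation" of the camera in the world. Camera axes: x right, y down, z forward; pixel columns grow to the right and rows downward; lengths in mm; the calibration is good to about 2 mm. A picture is of the moment at which its call begins. There is no depth.
- env.job_done(): hands the job in, once; it reports no verdict.
The state is a dict: "time": time; "q": joint angles; "joint_velocities": joint speeds; "effort": joint torques, N m; "position": TCP position; "ee_rot": TCP orientation; "force": force on the tool from outside, world axes, zero at the start; "ft_torque": the same for the moment, N m; "finger_gap": finger opening in mm.
Only numpy, scipy, OpenCV 4.12 (cv2) and the standard library are available. Lean on these libraries where they do the work, as an engineer would, in place of code of your own. Each camera call takes 0.05 s, during which the arm holds its last target.

TASK

Get the spin washer ready to run: fill every empty cup of its rotor with a bronze bush from the steel tray, leaving the bushes already loaded in their cups and any left-over ones standing in the tray. Then put the six-armed hold-down spider on the rotor shaft, hub up, and turn it until its keyway finds the key and it drops right down onto the shaft's shoulder; last, slide the guard window shut over the tub until its catch clicks. Don't disturb the paint brush lying on the bench.

Things in the scene. Friction and masses are not known exactly. Their poses are not given: they have to be found in the camera images.
- shaft_seat (a point): Fixed rotor shaft amid the washer's tub: point on its axis, on the shoulder (93 mm above the bench, 30 mm wide) where the spider's underside must sit; z up, +x towards the key. Above it the shaft is 20 mm thick, 37 mm long (last 4 tapered). The key on its +x side, 8 mm wide, 5 mm proud, is 22 mm high; the plain round end above it holds a spider put on askew, 22 mm too high, until turned.
- pocket0 (a point): Cup 0 of the rotor (which cannot turn): round steel cup, 43 mm inside, 28 mm deep, rim 58 mm above the bench; 62 mm from the shaft axis, at 0 degrees from the key direction, counter-clockwise from above. The point is where a bush's centre comes to lie, 60 mm above the bench. Empty if no bush is there. The tub is 230 mm square inside; its rim is 136 mm, its rails 151 mm high.
- pocket1 (a point): Cup 1 of the rotor (which cannot turn): round steel cup, 43 mm inside, 28 mm deep, rim 58 mm above the bench; 62 mm from the shaft axis, at 60 degrees from the key direction, counter-clockwise from above. The point is where a bush's centre comes to lie, 60 mm above the bench. Empty if no bush is there. The tub is 230 mm square inside; its rim is 136 mm, its rails 151 mm high.
- pocket2 (a point): Cup 2 of the rotor (which cannot turn): round steel cup, 43 mm inside, 28 mm deep, rim 58 mm above the bench; 62 mm from the shaft axis, at 120 degrees from the key direction, counter-clockwise from above. The point is where a bush's centre comes to lie, 60 mm above the bench. Empty if no bush is there. The tub is 230 mm square inside; its rim is 136 mm, its rails 151 mm high.
- pocket3 (a point): Cup 3 of the rotor (which cannot turn): round steel cup, 43 mm inside, 28 mm deep, rim 58 mm above the bench; 62 mm from the shaft axis, at 180 degrees from the key direction, counter-clockwise from above. The point is where a bush's centre comes to lie, 60 mm above the bench. Empty if no bush is there. The tub is 230 mm square inside; its rim is 136 mm, its rails 151 mm high.
- pocket4 (a point): Cup 4 of the rotor (which cannot turn): round steel cup, 43 mm inside, 28 mm deep, rim 58 mm above the bench; 62 mm from the shaft axis, at 240 degrees from the key direction, counter-clockwise from above. The point is where a bush's centre comes to lie, 60 mm above the bench. Empty if no bush is there. The tub is 230 mm square inside; its rim is 136 mm, its rails 151 mm high.
- pocket5 (a point): Cup 5 of the rotor (which cannot turn): round steel cup, 43 mm inside, 28 mm deep, rim 58 mm above the bench; 62 mm from the shaft axis, at 300 degrees from the key direction, counter-clockwise from above. The point is where a bush's centre comes to lie, 60 mm above the bench. Empty if no bush is there. The tub is 230 mm square inside; its rim is 136 mm, its rails 151 mm high.
- bush0_c (a point): Bush that may already stand in cup 0 of the rotor (absent: None). Bronze tube 36 mm across, 60 mm long, bore 22 mm, about 0.3 kg; centre of the bush, z along its axis. It is to stay there.
- bush1_c (a point): Bush that may already stand in cup 1 of the rotor (absent: None). Bronze tube 36 mm across, 60 mm long, bore 22 mm, about 0.3 kg; centre of the bush, z along its axis. It is to stay there.
- bush2_c (a point): Bush that may already stand in cup 2 of the rotor (absent: None). Bronze tube 36 mm across, 60 mm long, bore 22 mm, about 0.3 kg; centre of the bush, z along its axis. It is to stay there.
- bush3_c (a point): Bush that may already stand in cup 3 of the rotor (absent: None). Bronze tube 36 mm across, 60 mm long, bore 22 mm, about 0.3 kg; centre of the bush, z along its axis. It is to stay there.
- bush4_c (a point): Bush that may already stand in cup 4 of the rotor (absent: None). Bronze tube 36 mm across, 60 mm long, bore 22 mm, about 0.3 kg; centre of the bush, z along its axis. It is to stay there.
- bush5_c (a point): Bush that may already stand in cup 5 of the rotor (absent: None). Bronze tube 36 mm across, 60 mm long, bore 22 mm, about 0.3 kg; centre of the bush, z along its axis. It is to stay there.
- spare0_c (a point): Spare bush standing upright in the tray: bronze tube 36 mm across, 60 mm long, bore 22 mm, about 0.3 kg; centre of the bush (half-way up), z along its axis. Spares stand about 63 mm apart or more.
- spare1_c (a point): Spare bush standing upright in the tray: bronze tube 36 mm across, 60 mm long, bore 22 mm, about 0.3 kg; centre of the bush (half-way up), z along its axis. Spares stand about 63 mm apart or more.
- spare2_c (a point): Spare bush standing upright in the tray: bronze tube 36 mm across, 60 mm long, bore 22 mm, about 0.3 kg; centre of the bush (half-way up), z along its axis. Spares stand about 63 mm apart or more.
- spare3_c (a point): Spare bush standing upright in the tray: bronze tube 36 mm across, 60 mm long, bore 22 mm, about 0.3 kg; centre of the bush (half-way up), z along its axis. Spares stand about 63 mm apart or more.
- spare4_c (a point): Spare bush standing upright in the tray: bronze tube 36 mm across, 60 mm long, bore 22 mm, about 0.3 kg; centre of the bush (half-way up), z along its axis. Spares stand about 63 mm apart or more.
- tray: Shallow fixed steel tray for the spares, 212 x 150 mm (x, y), lip 16 mm high, floor 3 mm thick; origin at the centre of its underside on the bench, z up.
- spider_hub (a point): Hold-down spider, loose, hub up on the bench: steel, 0.42 kg, 148 mm across. Hex hub 42 mm across flats, 38 mm high; six arms 6 mm thick level with its underside, one from each flat. Bore 22 mm, keyway 11.2 mm wide, 16.5 mm out from the axis, on the +x side. Point on the axis half-way up, 19 mm above the underside; z up, +x to the keyway. Flats face 0, 60, 120.. degrees from +x: pinch two opposite ones.
- guard (a joint): Sliding guard window of the washer: m from shut (0) to fully open (0.265). It starts open, above the flat motor housing beside the tub. It needs 2 to 3 N to slide, and up to about 10 N in the last 20 mm to force its lug past the sprung roller of the catch; then it clicks and snaps home.
- guard_handle (a point): Middle of the guard's handle: black bar 14 mm thick, 110 mm long, 180 mm above the bench (its centre) and 36 mm above the window, on a post at each end. x runs along the bar; +y is the opening direction, -y shuts the guard. Moves with the guard.
- catch (a joint): Roller of the guard's catch at the front corner of the tub: 0 = sprung up (at rest), grows to about 0.002 m while the guard's lug presses it down. At rest with the guard shut = latched.
- brush: Paint brush, 190 mm long, lying on the bench (leave it alone); origin under its middle.
Things that resemble listed ones, but are neither listed nor needed, are in the scene too. What is shaped like the part that bears spare4_c but green is not meant. What is shaped like the part that bears spare2_c but blue is not meant.

How it is judged:
By the outcome, as a careful person would: the job done as asked, in the order asked, and still so for the second after the job is handed in, with the robot touching nothing.
Of bush0, bush1, bush2, bush3, bush4, bush5 only 1 to 3 are there at a start; the rules pass over those that are not, and their reading is None.
At some moment in a run one of spider may be knocked a few centimetres aside while the robot is not near it.
It also fails if it takes over 210 s, if anything falls off the work surface, if the arm or the gripper's body presses on something with over 40 N, if the wrist force passes 120 N, or if a joint passes its speed limit or range.

## Working session

There is one attempt and no reset: what is moved stays moved. The work goes in short steps, Python scripts to look and compute and a shell command to move; the robot and the scene stay as the last step left them, time stands still between calls to the robot, and variables do not carry over. Pictures are saved under pics/ and viewed, and the job is handed in when it is done.

```bash
mkdir -p pics; ls; python3 - <<'E'
from plant import env
import cv2,numpy as np
for n in ("scene","top"):
    s=env.snapshot(n); cv2.imwrite(f"pics/{n}0.png",cv2.cvtColor(s["image"],cv2.COLOR_RGB2BGR))
    print(n,{k:v for k,v in s.items() if k!="image"})
o=env.get_obs()
for k in o: print(k,o[k])
E
```

```text
pics
scene {'vertical_fov': 43.78805395802603, 'cx': 289.2795277443123, 'cy': 207.32357014067296, 'origin': array([ 900.87420262,  460.58456046, 1046.64073405]), 'orientation': array([-0.88847614, -2.66810681,  0.87292283])}
top {'vertical_fov': 53.73117727509278, 'cx': 278.8834120425506, 'cy': 209.79659867337918, 'origin': array([ 320.9305766 , -105.0257534 , 1121.37525202]), 'orientation': array([-2.15142125,  2.11325601, -0.16803199])}
time 0.1
q [-1.34580565  0.62921318  0.03846325  1.51826714 -0.02699054  0.99625828
 -0.02002124]
joint_velocities [-0.00141595 -0.0010233  -0.00056415 -0.00064883 -0.00150039  0.00166322
  0.00015428]
effort [ 3.13807082e-03 -5.50790656e+01  1.14738923e+00 -1.87115836e+01
 -5.22115699e-02  1.91399100e-02  3.36483481e-05]
position [186.18567664 622.18447135 221.6728642 ]
ee_rot [-4.55183851e-01 -3.10823532e+00  2.53624441e-03]
force [ 0.4035458  -0.39174673  0.91625787]
ft_torque [-0.00045141 -0.01377691 -0.01157032]
finger_gap 93.86621672890477
```

View pics/scene0.png

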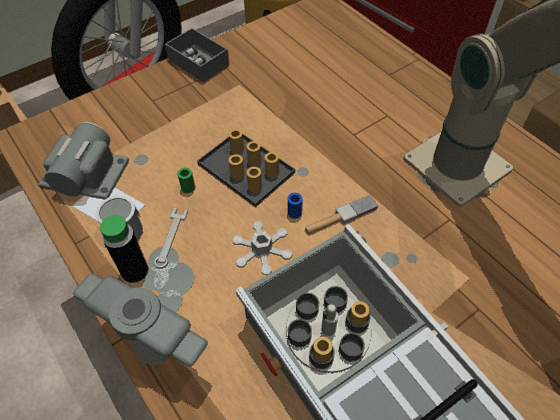

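View pics/top0.png

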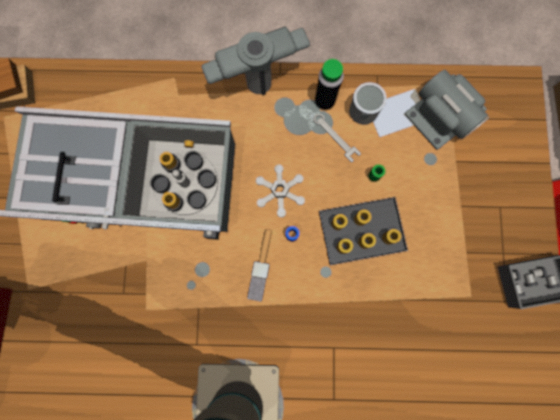

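```bash
cat > h.py <<'E'
from plant import env
import cv2,numpy as np
from scipy.spatial.transform import Rotation as R
def shot(n,save=None):
    s=env.snapshot(n); s['R']=R.from_rotvec(s['orientation']).as_matrix()
    s['f']=210/np.tan(np.radians(s['vertical_fov']/2)); s['bgr']=cv2.cvtColor(s["image"],cv2.COLOR_RGB2BGR)
    if save: cv2.imwrite(f"pics/{save}.png",s['bgr'])
    return s
def proj(s,p):
    c=(np.atleast_2d(p)-s['origin'])@s['R']
    return np.c_[s['f']*c[:,0]/c[:,2]+s['cx'],s['f']*c[:,1]/c[:,2]+s['cy']]
def ray(s,uv):
    d=s['R']@np.array([(uv[0]-s['cx'])/s['f'],(uv[1]-s['cy'])/s['f'],1]); return d/np.linalg.norm(d)
def plane(s,uv,z):
    d=ray(s,uv); return s['origin']+d*(z-s['origin'][2])/d[2]
def tri(s1,u1,s2,u2):
    d1,d2=ray(s1,u1),ray(s2,u2)
    t=np.linalg.lstsq(np.c_[d1,-d2],s2['origin']-s1['origin'],rcond=None)[0]
    a=s1['origin']+d1*t[0];b=s2['origin']+d2*t[1]
    return (a+b)/2,np.linalg.norm(a-b)
def crop(s,x0,y0,x1,y1,k,name):
    cv2.imwrite(f"pics/{name}.png",cv2.resize(s['bgr'][y0:y1,x0:x1],None,fx=k,fy=k,interpolation=cv2.INTER_CUBIC))
E
python3 - <<'E'
from h import *
a=shot("scene");b=shot("top")
print(proj(b,[[0,0,0],[186,622,222]]),proj(a,[[0,0,0],[186,622,222]]))
crop(a,235,215,455,415,3.6,'c1'); crop(b,120,100,250,240,4.2,'c2')
crop(b,250,150,410,270,5,'c3'); crop(a,170,120,310,280,3.7,'c4')
# base colour blobs bronze
for s,n in((a,'scene'),(b,'top')):
    h=cv2.cvtColor(s['bgr'],cv2.COLOR_BGR2HSV)
    m=((h[...,0]>10)&(h[...,0]<25)&(h[...,1]>175)&(h[...,2]>60)).astype(np.uint8)
    m=cv2.morphologyEx(m,cv2.MORPH_OPEN,np.ones((2,2)))
    k,l,st,c=cv2.connectedComponentsWithStats(m)
    print(n,[(st[i,:5].tolist(),c[i].round(1).tolist()) for i in range(1,k) if st[i,4]>20])
E
```

```text
[[237.77656509 405.66759966]
 [-65.69146887 337.20412768]] [[457.43636669 164.12484474]
 [704.14087991 359.97394464]]
scene [([251, 0, 17, 10, 71], [260.3, 3.9]), ([272, 4, 6, 9, 26], [274.1, 7.8]), ([247, 15, 12, 8, 46], [251.7, 18.9])]
top [([5, 61, 8, 14, 49], [8.6, 67.5]), ([0, 70, 6, 11, 36], [1.8, 74.3]), ([8, 77, 7, 6, 26], [10.7, 79.3]), ([187, 143, 7, 4, 26], [189.8, 144.5]), ([162, 155, 14, 14, 138], [168.7, 161.0]), ([165, 194, 14, 14, 129], [171.3, 200.7]), ([359, 212, 11, 13, 62], [364.6, 218.1]), ([338, 217, 8, 9, 31], [342.5, 220.0]), ([392, 232, 8, 10, 50], [396.1, 236.2])]
```

View pics/c1.png

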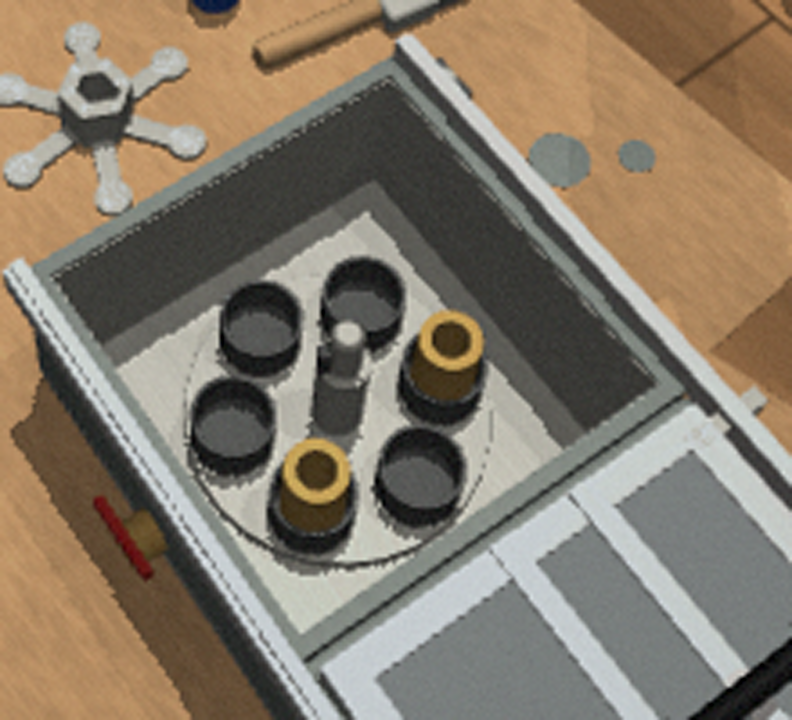

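View pics/c2.png

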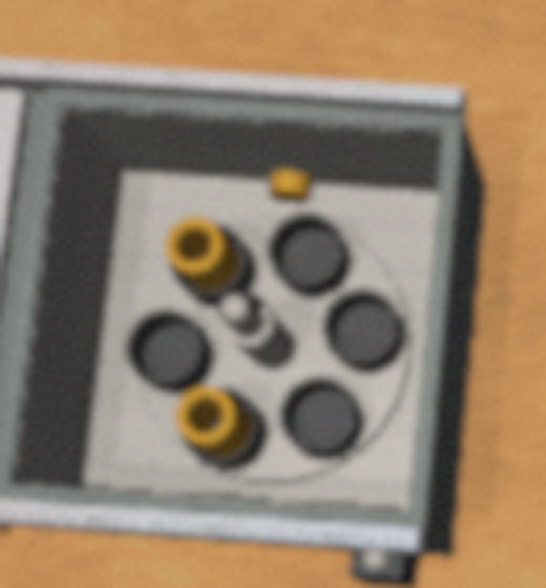

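View pics/c3.png

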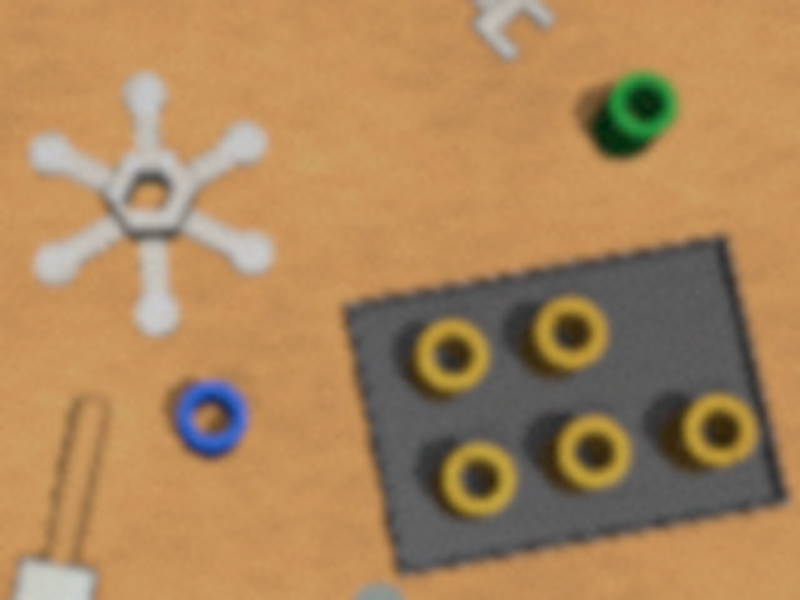

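View pics/c4.png

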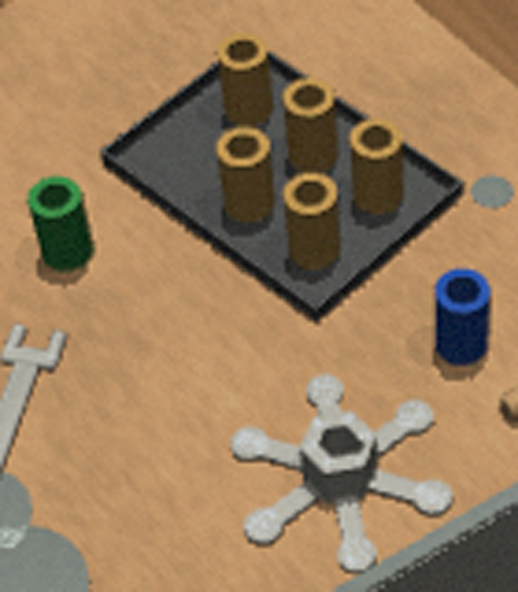

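```bash
python3 - <<'E'
from h import *
a=shot("scene");b=shot("top")
hb=cv2.cvtColor(b['bgr'],cv2.COLOR_BGR2HSV)
def ring(s,u,v,rad=9,lo=(15,150,110),hi=(32,255,255)):
    h=cv2.cvtColor(s['bgr'],cv2.COLOR_BGR2HSV)
    u0,v0=int(u-rad),int(v-rad); w=2*rad+1
    k=8
    big=cv2.resize(s['bgr'][v0:v0+w,u0:u0+w],None,fx=k,fy=k,interpolation=cv2.INTER_CUBIC)
    m=cv2.inRange(cv2.cvtColor(big,cv2.COLOR_BGR2HSV),lo,hi)
    cs,_=cv2.findContours(m,cv2.RETR_EXTERNAL,cv2.CHAIN_APPROX_NONE)
    c=max(cs,key=cv2.contourArea); e=cv2.fitEllipse(c)
    return np.array(e[0])/k+[u0,v0]-.5+.5/k*0, np.array(e[1])/k
for cx,cy in [(340,221),(363,216.5),(345.5,245.5),(368.5,240),(393.5,236),(166.5,158.5),(169.2,198.5)]:
    print('top',(cx,cy),hb[int(cy),int(cx)-6],*[x.round(2) for x in ring(b,cx,cy)])
# cups top crop
for u,v in [(309,255),(365,330),(322,418),(170,350)]:
    p=(120+u/4.2,100+v/4.2); print('cup',np.round(p,1),plane(b,p,58).round(1))
for u,v in [(260,328),(362,303),(232,425),(420,477)]:
    p=(235+u/3.6,215+v/3.6); print('cupS',np.round(p,1),plane(a,p,58).round(1))
pt=(120+237/4.2,100+305/4.2); ps=(235+349/3.6,215+330/3.6)
print('shafttop',plane(b,pt,130).round(1),plane(a,ps,130).round(1))
print(np.median(hb[212:230,332:350].reshape(-1,3),axis=0))
crop(a,310,290,350,345,12,'c5'); crop(b,160,155,200,195,14,'c6')
E
```

```text
top (340, 221) [ 22 177 171] [339.5  220.81] [13.66 13.84]
top (363, 216.5) [ 22 181 149] [363.19 216.25] [13.66 13.87]
top (345.5, 245.5) [ 23 172 163] [344.8  245.44] [13.56 14.09]
top (368.5, 240) [ 22 179 161] [367.75 239.99] [13.71 13.91]
top (393.5, 236) [ 22 181 158] [393.   235.63] [13.43 14.15]
top (166.5, 158.5) [ 18 145 190] [166.4 158.6] [12.63 13.08]
top (169.2, 198.5) [ 19 168 188] [168.94 198.69] [13.26 14.4 ]
cup [193.6 160.7] [625.4 133.2  58. ]
cup [206.9 178.6] [577.4  95.4  58. ]
cup [196.7 199.5] [520.7 119.6  58. ]
cup [160.5 183.3] [562.4 217.2  58. ]
cupS [307.2 306.1] [587.9 105.   58. ]
cupS [335.6 299.2] [531.1 127.9  58. ]
cupS [299.4 333.1] [636.4 141.8  58. ]
cupS [351.7 347.5] [572.6 226.8  58. ]
shafttop [573.8 157.7 130. ] [573.7 160.1 130. ]
[ 21.  134.  107.5]
```

View pics/c5.png

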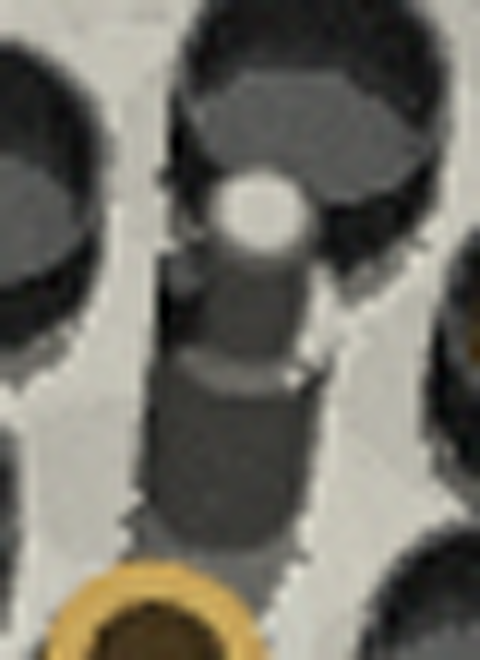

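View pics/c6.png

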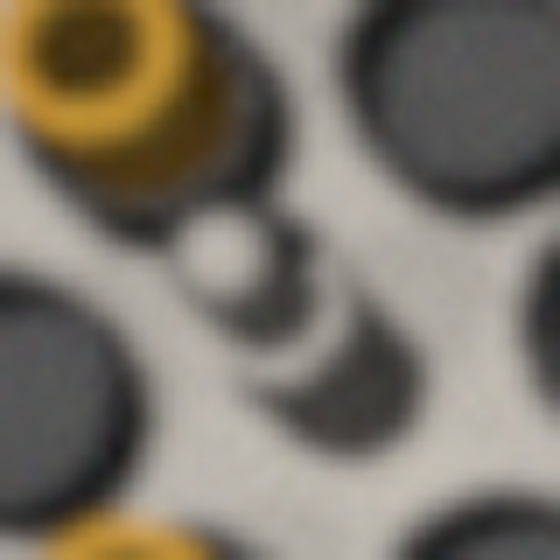

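```bash
python3 - <<'E'
from h import *
a=shot("scene");b=shot("top")
for p in [(166.4,158.6),(168.94,198.69)]: print('loaded',plane(b,p,90).round(1))
for u,v in [(450.5,341),(317,471)]: print('loadedS',plane(a,(235+u/3.6-.4,215+v/3.6-.4),90).round(1))
for p in [(339.5,220.81),(363.19,216.25),(344.8,245.44),(367.75,239.99),(393,235.63)]: print('spare',plane(b,p,63).round(1))
for u,v in [(244,53),(309,98),(376,140),(244,149),(310,196)]: print('spareS',plane(a,(170+u/3.7-.4,120+v/3.7-.4),63).round(1))
c=np.array([573.7,158.5,0])
for deg in (-27,-87,33,93,153,213):
    t=np.radians(deg); d=np.array([np.cos(t),np.sin(t),0])
    q=np.array([c+d*12.5+[0,0,115]])
    print(deg,'topcrop c6',((proj(b,q)-[160,155]+.5)*14).round(0),'scene c5',((proj(a,q)-[310,290]+.5)*12).round(0))
E
```

```text
loaded [620.7 196.4  90. ]
loaded [515.6 183.4  90. ]
loadedS [518.9 184.5  90. ]
loadedS [624.7 198.2  90. ]
spare [ 470.4 -252.4   63. ]
spare [ 483.3 -313.5   63. ]
spare [ 407.2 -265.5   63. ]
spare [ 422.2 -324.2   63. ]
spare [ 434.5 -388.9   63. ]
spareS [ 438.4 -389.5   63. ]
spareS [ 426.1 -326.7   63. ]
spareS [ 411.6 -267.6   63. ]
spareS [ 487.8 -314.5   63. ]
spareS [ 475.5 -253.6   63. ]
-27 topcrop c6 [[289. 215.]] scene c5 [[181. 252.]]
-87 topcrop c6 [[324. 273.]] scene c5 [[205. 185.]]
33 topcrop c6 [[219. 217.]] scene c5 [[233. 307.]]
93 topcrop c6 [[184. 278.]] scene c5 [[310. 295.]]
153 topcrop c6 [[218. 335.]] scene c5 [[333. 228.]]
213 topcrop c6 [[288. 333.]] scene c5 [[280. 173.]]
```

```bash
cat >> h.py <<'E'
def go(p=None,yaw=None):
    """print shift(cm, tool axes) and turn to world p with jaw axis (tool y) at yaw deg, tool straight down"""
    o=env.get_obs(); T=R.from_rotvec(o['ee_rot']); pos=np.array(o['position'])
    M=T.as_matrix(); cur=np.degrees(np.arctan2(M[1,1],M[0,1]))
    print('t %.2f pos %s jawyaw %.2f tilt %.4f gap %.1f F %s'%(o['time'],pos.round(1),cur,np.hypot(M[0,2],M[1,2]),o['finger_gap'],np.round(o['force'],1)), 'q',np.round(o['q'],2))
    if p is None: return
    sh=M.T@(np.array(p,float)-pos)/10; tn=np.zeros(3)
    if yaw is not None:
        y=np.radians(yaw); Y=np.array([np.cos(y),np.sin(y),0]); Z=np.array([0,0,-1.]); X=np.cross(Y,Z)
        tn=(T.inv()*R.from_matrix(np.c_[X,Y,Z])).as_rotvec()
    print('turn',tn.round(3),'shift',sh.round(2))
E
python3 -c "
from h import *
go([350,520,300],67);go([350,520,300],-113)"
```

```text
t 0.40 pos [186.4 622.7 222.4] jawyaw 73.33 tilt 0.0002 gap 94.2 F [ 0.6 -0.1  0.4] q [-1.35  0.63  0.04  1.52 -0.03  1.   -0.02]
turn [-0.     0.     0.111] shift [-18.62  -5.14  -7.76]
t 0.40 pos [186.4 622.7 222.4] jawyaw 73.33 tilt 0.0002 gap 94.2 F [ 0.6 -0.1  0.4] q [-1.35  0.63  0.04  1.52 -0.03  1.   -0.02]
turn [-0.    -0.    -3.031] shift [-18.62  -5.14  -7.76]
```

```bash
python3 -m crank '[[0,0,0.11,-9,-2.5,-7.8,5.2],[0,0,0.11,-18.6,-5.1,-7.8,5.2],[0,0,0.11,-18.6,-5.1,-7.8,5.2],[0,0,0.11,-18.6,-5.1,-7.8,5.2],[0,0,0.11,-18.6,-5.1,-7.8,5.2]]' 25; python3 -c "
from h import *
go([520,120,300],67);go([454,-255,160],67)"
```

```text
time: 0.9
position: [357.4, 516.4, 302.7]
ee_rot: [0.639, 3.07, 0.002]
force: [0.3, 0.3, 0.2]
finger_gap: 57.5
t 0.90 pos [357.4 516.4 302.7] jawyaw 66.49 tilt 0.0060 gap 57.5 F [0.3 0.3 0.2] q [-1.07  0.52  0.09  1.48 -0.04  1.14  0.19]
turn [ 0.002  0.005 -0.009] shift [-30.72 -29.86   0.36]
t 0.90 pos [357.4 516.4 302.7] jawyaw 66.49 tilt 0.0060 gap 57.5 F [0.3 0.3 0.2] q [-1.07  0.52  0.09  1.48 -0.04  1.14  0.19]
turn [ 0.002  0.005 -0.009] shift [-39.56 -66.91  14.31]
```

```bash
python3 -m crank '[[0,0,0,-30.7,-29.9,0.4,5.2],[0,0,0,-30.7,-29.9,0.4,5.2],[0,0,0,-30.7,-29.9,0.4,5.2],[0,0,0,-30.7,-29.9,0.4,5.2],[0,0,0,-30.7,-29.9,0.4,5.2],[0,0,0,-30.7,-29.9,0.4,5.2],[0,0,0,-30.7,-29.9,0.4,5.2],[0,0,0,-30.7,-29.9,0.4,5.2]]'; python3 -c "
from h import *
go([520,120,300],67);go([473,-253,160],67)"
```

```text
time: 1.7
position: [505.2, 150.5, 296.9]
ee_rot: [0.624, 3.079, 0.001]
force: [1.8, 0.2, 0.3]
finger_gap: 52.0
t 1.70 pos [505.2 150.5 296.9] jawyaw 67.08 tilt 0.0007 gap 52.0 F [1.8 0.2 0.3] q [-0.46  0.37  0.16  1.76 -0.07  1.01  0.9 ]
turn [0.001 0.    0.001] shift [-2.56 -2.23 -0.31]
t 1.70 pos [505.2 150.5 296.9] jawyaw 67.08 tilt 0.0007 gap 52.0 F [1.8 0.2 0.3] q [-0.46  0.37  0.16  1.76 -0.07  1.01  0.9 ]
turn [0.001 0.    0.001] shift [-12.75 -38.43  13.66]
```

```bash
python3 -m crank '[[0,0,0,-12,-36,5,5.2],[0,0,0,-12,-36,5,5.2],[0,0,0,-12,-36,5,5.2],[0,0,0,-12,-36,5,5.2],[0,0,0,-12.2,-36,10,5.2],[0,0,0,-12.2,-36,13,5.2],[0,0,0,-12.2,-36,13,5.2],[0,0,0,-12.2,-36,13,5.2]]'; python3 -m crank '[[0,0,0,0,0,0,5.2],[0,0,0,0,0,0,5.2],[0,0,0,0,0,0,5.2]]'; python3 -c "
from h import *
go([473,-253,120],67)
a=shot('scene');b=shot('top','t1')
crop(a,170,60,330,220,3.7,'g1');crop(b,290,160,430,280,5,'g2')"
```

```text
time: 2.5
position: [477.5, -219.9, 171.2]
ee_rot: [0.624, 3.078, 0.001]
force: [0.7, 0.4, 0.5]
finger_gap: 52.0
time: 2.8
position: [478.1, -217.3, 172.4]
ee_rot: [0.622, 3.079, 0.002]
force: [0.5, -0.6, 0.7]
finger_gap: 51.8
t 2.80 pos [ 478.1 -217.3  172.4] jawyaw 67.15 tilt 0.0012 gap 51.8 F [ 0.5 -0.6  0.7] q [ 0.24  0.53  0.2   1.92 -0.15  0.71  1.7 ]
turn [0.001 0.    0.003] shift [-0.91 -3.49  5.24]
```

View pics/g1.png

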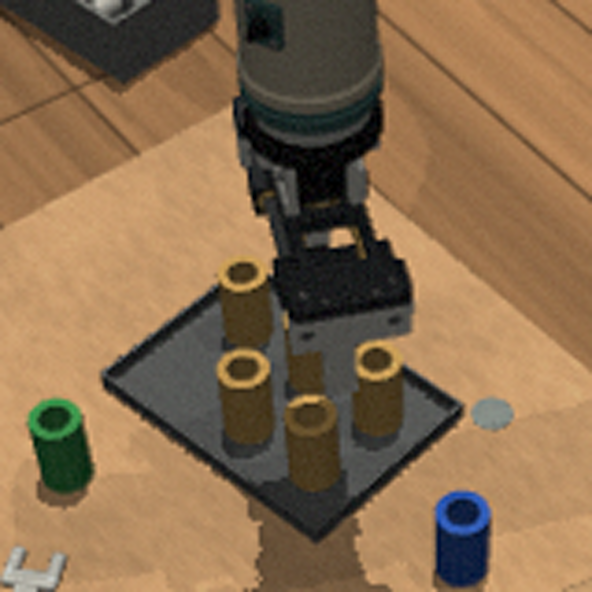

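View pics/t1.png

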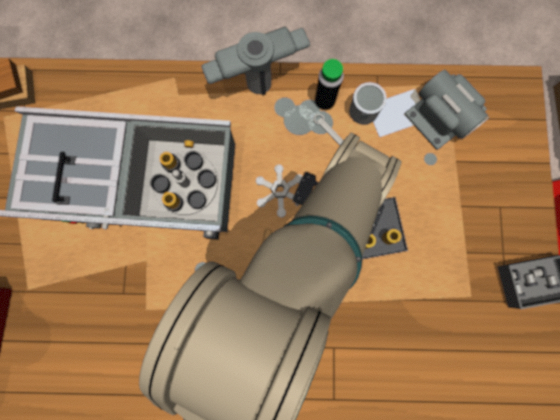

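```bash
python3 -m crank '[[0,0,0,-0.9,-3.5,5.2,5.2],[0,0,0,-0.9,-3.5,5.2,5.2],[0,0,0,-0.9,-3.5,7.7,5.2],[0,0,0,-0.9,-3.5,9.7,5.2],[0,0,0,-0.9,-3.5,11.7,5.2],[0,0,0,-0.9,-3.5,11.7,5.2]]'; python3 -c "
from h import *
go([473,-253,55],67)"
```

```text
time: 3.5
position: [471.0, -252.6, 53.7]
ee_rot: [-0.623, -3.075, -0.003]
force: [-0.7, 0.7, -0.1]
finger_gap: 51.8
t 3.50 pos [ 471.  -252.6   53.7] jawyaw 67.10 tilt 0.0043 gap 51.8 F [-0.7  0.7 -0.1] q [ 0.35  0.73  0.13  1.97 -0.2   0.46  1.81]
turn [ 0.001 -0.004  0.002] shift [-0.2   0.04 -0.13]
```

```bash
python3 -m crank '[[0,0,0,-0.2,0,-0.1,2.5],[0,0,0,-0.2,0,-0.1,2.5],[0,0,0,-0.2,0,-0.1,2.5],[0,0,0,-0.2,0,-0.1,2.5],[0,0,0,-0.2,0,-0.1,2.5]]' 25; python3 -c "
from h import *
go([473,-253,55],67)
a=shot('scene');crop(a,170,60,330,220,3.7,'g3')"
```

```text
time: 4.0
position: [475.1, -255.5, 57.4]
ee_rot: [0.624, 3.076, -0.0]
force: [0.7, 1.3, 6.6]
finger_gap: 35.7
t 4.00 pos [ 475.1 -255.5   57.4] jawyaw 67.05 tilt 0.0029 gap 35.7 F [0.7 1.3 6.6] q [ 0.35  0.72  0.14  1.97 -0.2   0.46  1.81]
turn [0.    0.003 0.001] shift [0.29 0.15 0.24]
```

View pics/g3.png

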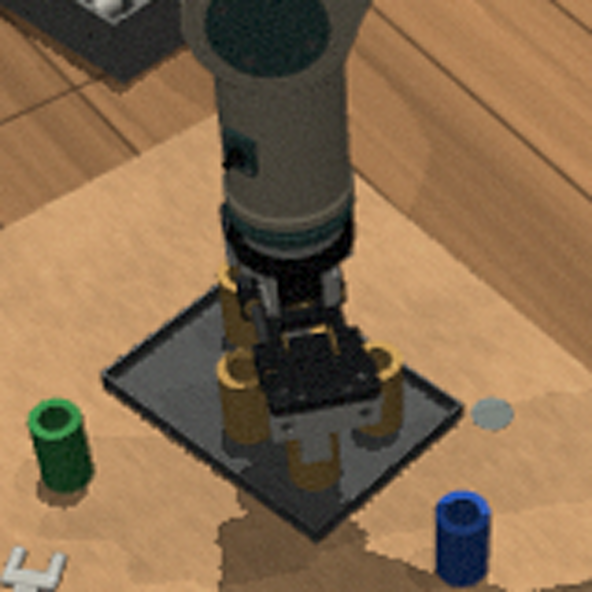

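```bash
python3 -m crank '[[0,0,0,0,0,-4,2.5],[0,0,0,0,0,-9,2.5],[0,0,0,0,0,-14,2.5],[0,0,0,0,0,-18,2.5],[0,0,0,0,0,-18,2.5]]'; python3 -c "
from h import *
go([581.3,97.5,235],67)"
```

```text
time: 4.55
position: [476.5, -257.2, 241.5]
ee_rot: [0.624, 3.068, -0.004]
force: [1.1, -0.8, -2.3]
finger_gap: 35.8
t 4.55 pos [ 476.5 -257.2  241.5] jawyaw 67.02 tilt 0.0108 gap 35.8 F [ 1.1 -0.8 -2.3] q [ 0.29  0.45  0.23  1.81 -0.13  0.88  1.74]
turn [-0.001  0.011  0.   ] shift [ 4.2  36.75  0.59]
```

```bash
python3 -m crank '[[0,0,0,4.2,36.8,0,2.5],[0,0,0,4.2,36.8,0,2.5],[0,0,0,4.2,36.8,0,2.5],[0,0,0,4.2,36.8,0,2.5],[0,0,0,4.2,36.8,0,2.5],[0,0,0,4.2,36.8,0,2.5],[0,0,0,4.2,36.8,0,2.5],[0,0,0,4.2,36.8,0,2.5]]'; python3 -m crank '[[0,0,0,0,0,0,2.5],[0,0,0,0,0,0,2.5],[0,0,0,0,0,0,2.5],[0,0,0,0,0,0,2.5]]'; python3 -c "
from h import *
go([581.3,97.5,235],67)
a=shot('scene','t2');crop(a,220,170,400,350,4,'g4')
b=shot('top','t3')"
```

```text
time: 5.35
position: [577.9, 106.9, 234.0]
ee_rot: [-0.614, -3.078, -0.004]
force: [-0.7, 0.4, -3.6]
finger_gap: 35.7
time: 5.75
position: [578.3, 97.8, 235.7]
ee_rot: [-0.63, -3.077, 0.002]
force: [-0.5, 0.2, -4.1]
finger_gap: 35.2
t 5.75 pos [578.3  97.8 235.7] jawyaw 66.87 tilt 0.0013 gap 35.2 F [-0.5  0.2 -4.1] q [-0.34  0.53  0.2   1.69 -0.12  0.94  1.07]
turn [-0.001 -0.    -0.002] shift [-0.29  0.09  0.07]
```

View pics/g4.png

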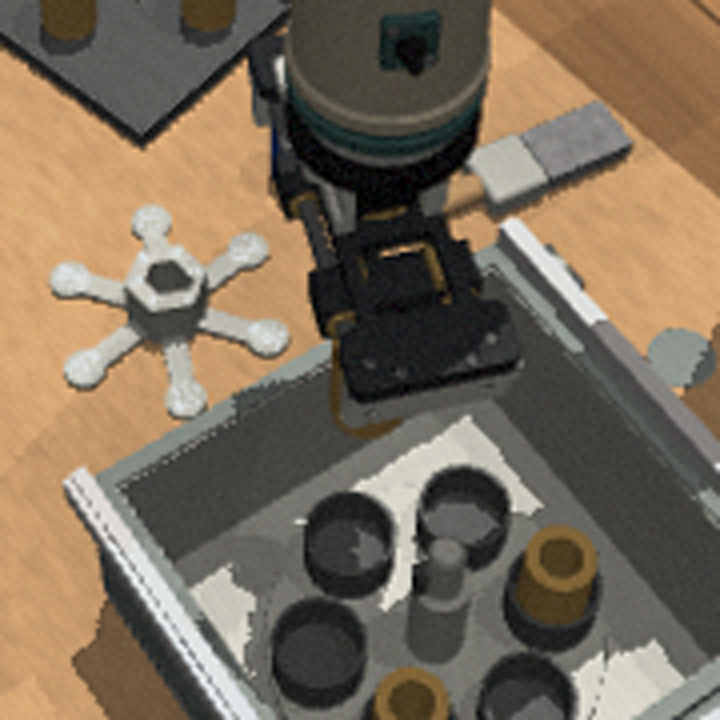

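View pics/t3.png

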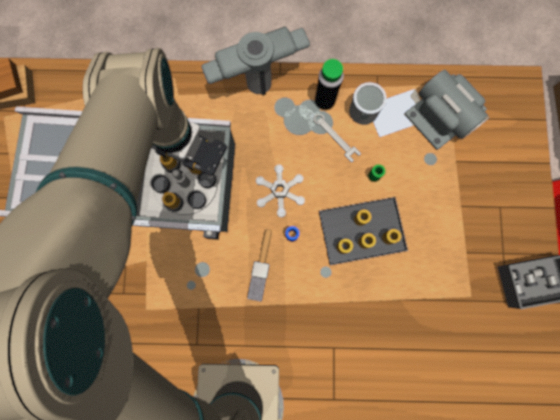

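```bash
python3 - <<'E'
from h import *
a=shot('scene')
t=np.linspace(0,2*np.pi,73)
c=np.c_[578.3+18*np.cos(t),97.8+18*np.sin(t),np.full(73,181.3)]
p=(proj(a,c)-[220,170]+.5)*4
print(p.min(0),p.max(0))
im=cv2.imread('pics/g4.png')
cv2.polylines(im,[p.astype(np.int32)],True,(0,0,255),1)
for deg in (-23,97,217,277,37,157):
    c=np.c_[573.7+62*np.cos(np.radians(deg))+21.5*np.cos(t),159+62*np.sin(np.radians(deg))+21.5*np.sin(t),np.full(73,58)]
    cv2.polylines(im,[((proj(a,c)-[220,170]+.5)*4).astype(np.int32)],True,(0,255,0),1)
cv2.imwrite('pics/g5.png',im)
E
```

```text
[326.78797805 375.85378693] [403.24947302 443.08667185]
```

View pics/g5.png

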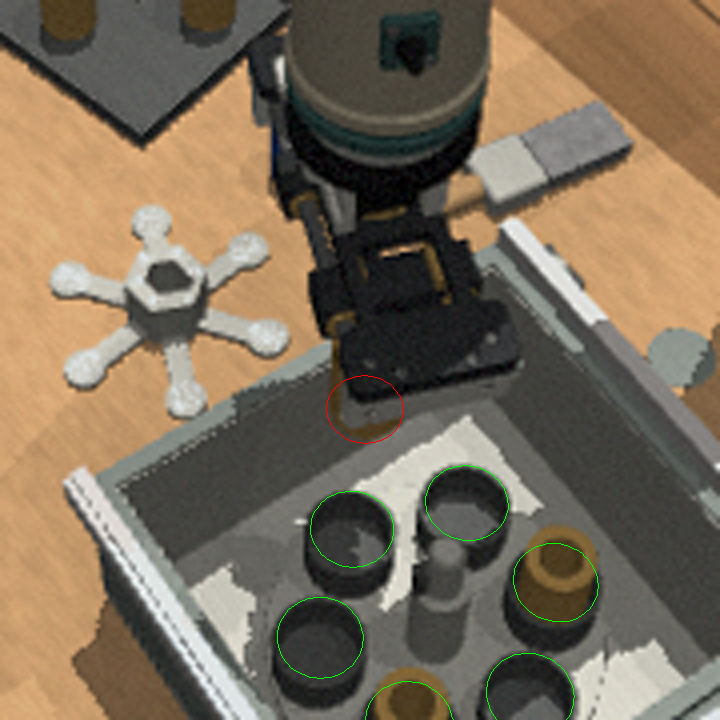

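```bash
python3 -m crank '[[0,0,0,-0.5,0.15,3,2.5],[0,0,0,-0.5,0.15,7,2.5],[0,0,0,-0.5,0.15,10,2.5],[0,0,0,-0.5,0.15,11.6,2.5],[0,0,0,-0.5,0.15,11.6,2.5]]';python3 -c "
from h import *
go([581.3,97.5,235],67)
a=shot('scene','t4');crop(a,220,170,400,350,4,'g6')"
```

```text
time: 6.4
position: [582.0, 98.6, 117.7]
ee_rot: [-0.625, -3.074, 0.003]
force: [-0.1, 0.1, -2.5]
finger_gap: 35.6
t 6.40 pos [582.   98.6 117.7] jawyaw 67.00 tilt 0.0052 gap 35.6 F [-0.1  0.1 -2.5] q [-0.32  0.68  0.16  1.78 -0.16  0.69  1.1 ]
turn [-0.003 -0.004 -0.   ] shift [  0.07  -0.16 -11.73]
```

View pics/g6.png

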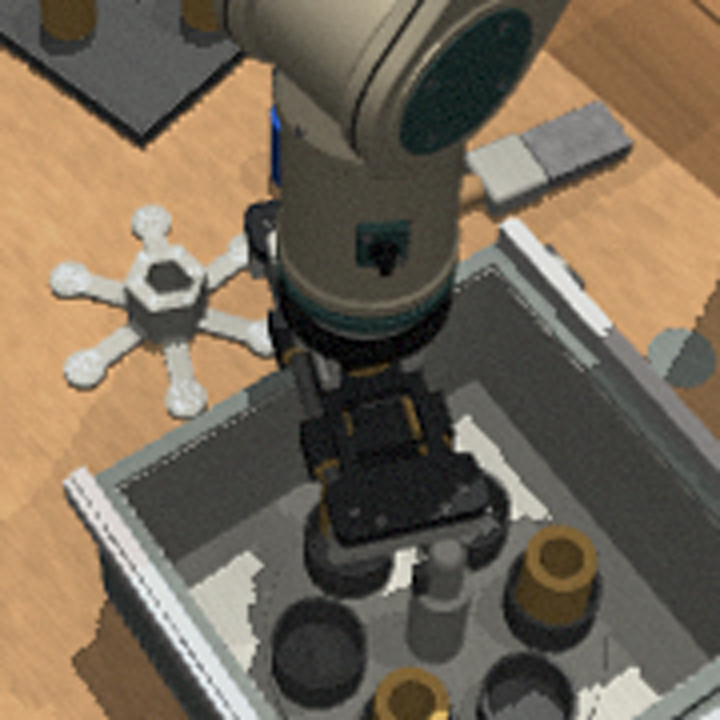

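```bash
python3 -m crank '[[0,0,0,0,0,1,2.5],[0,0,0,0,0,2,2.5],[0,0,0,0,0,2,2.5]]'|grep -E "pos|force"; python3 -m crank '[[0,0,0,0,0,0.7,2.5],[0,0,0,0,0,1.2,2.5],[0,0,0,0,0,1.2,2.5]]'|grep -E "pos|force|gap"
```

```text
position: [583.1, 99.2, 99.2]
force: [-0.3, -0.4, -3.7]
position: [583.4, 99.3, 87.3]
force: [0.0, -1.0, -3.1]
finger_gap: 35.5
```

```bash
python3 -m crank '[[0,0,0,0,0,0.25,2.5],[0,0,0,0,0,0.25,2.5],[0,0,0,0,0,0.25,4.8],[0,0,0,0,0,0.25,4.8],[0,0,0,0,0,0.25,4.8],[0,0,0,0,0,0.25,4.8]]'; python3 -m crank '[[0,0,0,0,0,-3,4.8],[0,0,0,0,0,-7,5],[0,0,0,0,0,-11,5.2],[0,0,0,0,0,-15,5.2],[0,0,0,0,0,-15,5.2]]';python3 -c "
from h import *
go([485.5,-314,165],67)"
```

```text
time: 7.65
position: [584.2, 99.3, 85.9]
ee_rot: [0.625, 3.078, 0.001]
force: [-0.0, 0.0, -0.1]
finger_gap: 47.8
time: 8.15
position: [587.5, 99.6, 241.4]
ee_rot: [0.624, 3.069, 0.007]
force: [0.8, 0.5, -0.2]
finger_gap: 51.8
t 8.15 pos [587.5  99.6 241.4] jawyaw 67.02 tilt 0.0112 gap 51.8 F [ 0.8  0.5 -0.2] q [-0.34  0.53  0.2   1.67 -0.12  0.95  1.07]
turn [0.006 0.009 0.   ] shift [ -6.69 -42.11   7.44]
```

```bash
python3 -m crank '[[0,0,0,-6.7,-42.1,0,5.2],[0,0,0,-6.7,-42.1,0,5.2],[0,0,0,-6.7,-42.1,0,5.2],[0,0,0,-6.7,-42.1,0,5.2],[0,0,0,-6.7,-42.1,0,5.2],[0,0,0,-6.7,-42.1,3,5.2],[0,0,0,-6.7,-42.1,7,5.2],[0,0,0,-6.7,-42.1,7,5.2]]' >/dev/null; python3 -m crank '[[0,0,0,0,0,0,5.2],[0,0,0,0,0,0,5.2],[0,0,0,0,0,0,5.2]]';python3 -c "
from h import *
go([485.5,-314,57],67);b=shot('top','t5')
a=shot('scene');crop(a,170,60,330,220,3.7,'g7')"
```

```text
time: 9.25
position: [490.9, -277.0, 183.4]
ee_rot: [0.623, 3.079, 0.002]
force: [0.3, 1.1, 0.1]
finger_gap: 52.1
t 9.25 pos [ 490.9 -277.   183.4] jawyaw 67.14 tilt 0.0012 gap 52.1 F [0.3 1.1 0.1] q [ 0.33  0.56  0.2   1.81 -0.15  0.79  1.78]
turn [ 0.001 -0.     0.002] shift [-0.94 -3.63 12.64]
```

View pics/t5.png

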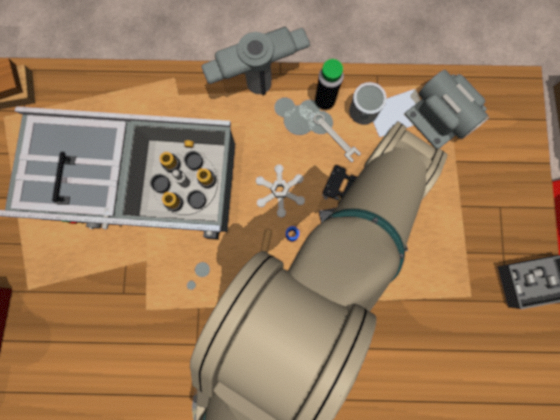

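View pics/g7.png

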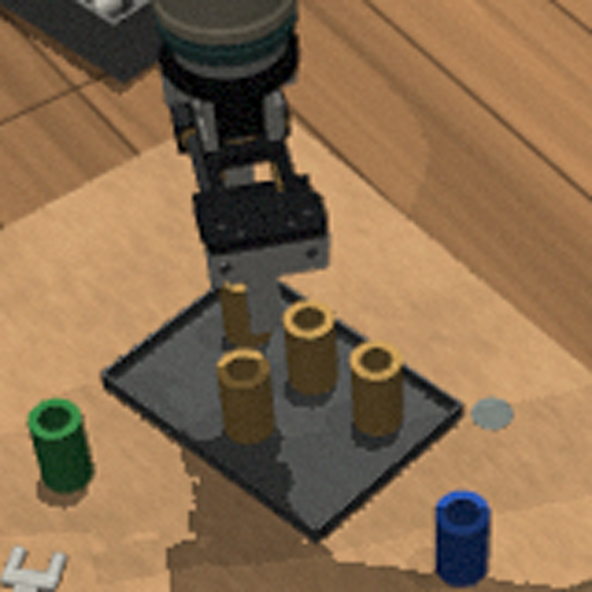

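```bash
python3 -m crank '[[0,0,0,-0.9,-3.6,3,5.2],[0,0,0,-0.9,-3.6,6,5.2],[0,0,0,-0.9,-3.6,9,5.2],[0,0,0,-0.9,-3.6,11,5.2],[0,0,0,-0.9,-3.6,12.6,5.2],[0,0,0,-0.9,-3.6,12.6,5.2],[0,0,0,-0.9,-3.6,12.6,5.2]]'; python3 -c "
from h import *
go([485.5,-314,57],67)"
```

```text
time: 10.05
position: [485.4, -314.4, 58.0]
ee_rot: [0.623, 3.079, 0.0]
force: [-0.8, 0.2, 0.1]
finger_gap: 52.0
t 10.05 pos [ 485.4 -314.4   58. ] jawyaw 67.14 tilt 0.0006 gap 52.0 F [-0.8  0.2  0.1] q [ 0.43  0.76  0.15  1.86 -0.19  0.54  1.88]
turn [0.    0.001 0.002] shift [0.   0.04 0.1 ]
```

```bash
python3 -m crank '[[0,0,0,0,0,0.1,2.5],[0,0,0,0,0,0.1,2.5],[0,0,0,0,0,0.1,2.5],[0,0,0,0,0,0.1,2.5]]' 25;python3 -m crank '[[0,0,0,0,0,-4,2.5],[0,0,0,0,0,-9,2.5],[0,0,0,0,0,-14,2.5],[0,0,0,0,0,-18,2.5],[0,0,0,0,0,-18,2.5],[0,0,0,0,0,-18,2.5]]'; python3 -c "
from h import *
go([526,122,238],67)"
```

```text
time: 10.45
position: [485.2, -315.3, 57.4]
ee_rot: [0.625, 3.077, -0.0]
force: [0.2, 0.9, 5.7]
finger_gap: 35.8
time: 11.05
position: [484.1, -314.9, 236.4]
ee_rot: [0.626, 3.079, 0.0]
force: [-0.2, 0.1, -3.4]
finger_gap: 35.5
t 11.05 pos [ 484.1 -314.9  236.4] jawyaw 67.03 tilt 0.0002 gap 35.5 F [-0.2  0.1 -3.4] q [ 0.39  0.52  0.22  1.71 -0.13  0.93  1.83]
turn [0.    0.    0.001] shift [13.19 41.86 -0.15]
```

```bash
python3 -m crank '[[0,0,0,13.3,41.8,0,2.5],[0,0,0,13.3,41.8,0,2.5],[0,0,0,13.3,41.8,0,2.5],[0,0,0,13.3,41.8,0,2.5],[0,0,0,13.3,41.8,0,2.5],[0,0,0,13.3,41.8,0,2.5],[0,0,0,13.3,41.8,0,2.5],[0,0,0,13.3,41.8,0,2.5]]'>/dev/null; python3 -m crank '[[0,0,0,0.2,0.7,0,2.5],[0,0,0,0.2,0.7,0,2.5],[0,0,0,0.2,0.7,0,2.5],[0,0,0,0.2,0.7,0,2.5]]'; python3 -c "
from h import *
go([524.5,122,118],67)
a=shot('scene');o=env.get_obs();P=o['position']
t=np.linspace(0,2*np.pi,73)
im=cv2.resize(a['bgr'][170:350,220:400],None,fx=4,fy=4,interpolation=cv2.INTER_CUBIC)
c=np.c_[P[0]+18*np.cos(t),P[1]+18*np.sin(t),np.full(73,P[2]-54.4)]
cv2.polylines(im,[((proj(a,c)-[220,170]+.5)*4).astype(np.int32)],True,(0,0,255),1)
cv2.imwrite('pics/g8.png',im)"
```

```text
time: 12.25
position: [521.8, 87.8, 235.7]
ee_rot: [-0.63, -3.076, 0.003]
force: [0.3, -0.2, -3.2]
finger_gap: 35.7
t 12.25 pos [521.8  87.8 235.7] jawyaw 66.84 tilt 0.0024 gap 35.7 F [ 0.3 -0.2 -3.2] q [-0.35  0.45  0.19  1.84 -0.1   0.87  1.05]
turn [-0.002 -0.001 -0.003] shift [ 1.09  3.28 11.76]
```

View pics/g8.png

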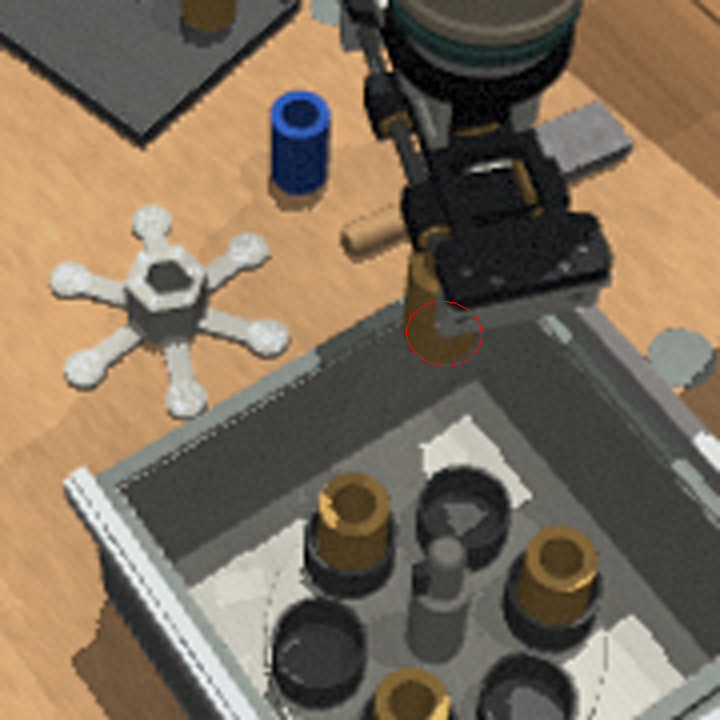

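```bash
python3 -m crank '[[0,0,0,1.1,3.3,2,2.5],[0,0,0,1.1,3.3,6,2.5],[0,0,0,1.1,3.3,9,2.5],[0,0,0,1.1,3.3,11.6,2.5],[0,0,0,1.1,3.3,11.6,2.5],[0,0,0,1.1,3.3,11.6,2.5]]';python3 -c "
from h import *
go([524.5,122,87],67)"
```

```text
time: 12.9
position: [525.4, 123.8, 120.8]
ee_rot: [-0.628, -3.078, 0.001]
force: [0.1, 0.5, -2.1]
finger_gap: 35.4
t 12.90 pos [525.4 123.8 120.8] jawyaw 66.92 tilt 0.0005 gap 35.4 F [ 0.1  0.5 -2.1] q [-0.38  0.62  0.14  1.93 -0.15  0.61  1.03]
turn [-0.    -0.    -0.001] shift [ 0.02 -0.2   3.38]
```

```bash
python3 -m crank '[[0,0,0,0,-0.2,1,2.5],[0,0,0,0,-0.2,2.2,2.5],[0,0,0,0,-0.2,2.2,2.5]]'|grep -E "pos|force"; python3 -m crank '[[0,0,0,0,0,0.7,2.5],[0,0,0,0,0,1.3,2.5],[0,0,0,0,0,1.3,2.5]]'|grep -E "pos|force|gap"
```

```text
position: [523.5, 122.9, 97.6]
force: [-0.7, 1.3, -3.6]
position: [524.1, 123.2, 84.8]
force: [-1.0, -0.0, -3.6]
finger_gap: 35.5
```

```bash
python3 -m crank '[[0,0,0,0,0,0.05,4.8],[0,0,0,0,0,0.05,4.8],[0,0,0,0,0,0.05,4.8],[0,0,0,0,0,0.05,4.8]]'; python3 -m crank '[[0,0,0,0,0,-3,4.8],[0,0,0,0,0,-7,5],[0,0,0,0,0,-11,5.2],[0,0,0,0,0,-15,5.2],[0,0,0,0,0,-15,5.2]]';python3 -c "
from h import *
go([409.5,-266.5,165],67);go([424,-325.5,165],67);go([436.5,-389,165],67)
a=shot('scene')
crop(a,220,170,400,350,4,'g9')"
```

```text
time: 13.9
position: [524.6, 123.2, 85.3]
ee_rot: [0.625, 3.078, 0.001]
force: [-0.1, 0.2, -0.2]
finger_gap: 47.9
time: 14.4
position: [527.8, 123.8, 240.4]
ee_rot: [0.624, 3.069, 0.008]
force: [0.0, 0.5, 0.8]
finger_gap: 52.1
t 14.40 pos [527.8 123.8 240.4] jawyaw 67.02 tilt 0.0108 gap 52.1 F [0.  0.5 0.8] q [-0.41  0.45  0.19  1.81 -0.11  0.88  1.  ]
turn [0.007 0.008 0.   ] shift [ -4.28 -40.6    7.3 ]
t 14.40 pos [527.8 123.8 240.4] jawyaw 67.02 tilt 0.0108 gap 52.1 F [0.  0.5 0.8] q [-0.41  0.45  0.19  1.81 -0.11  0.88  1.  ]
turn [0.007 0.008 0.   ] shift [ -7.92 -45.46   7.3 ]
t 14.40 pos [527.8 123.8 240.4] jawyaw 67.02 tilt 0.0108 gap 52.1 F [0.  0.5 0.8] q [-0.41  0.45  0.19  1.81 -0.11  0.88  1.  ]
turn [0.007 0.008 0.   ] shift [-11.55 -50.82   7.29]
```

View pics/g9.png

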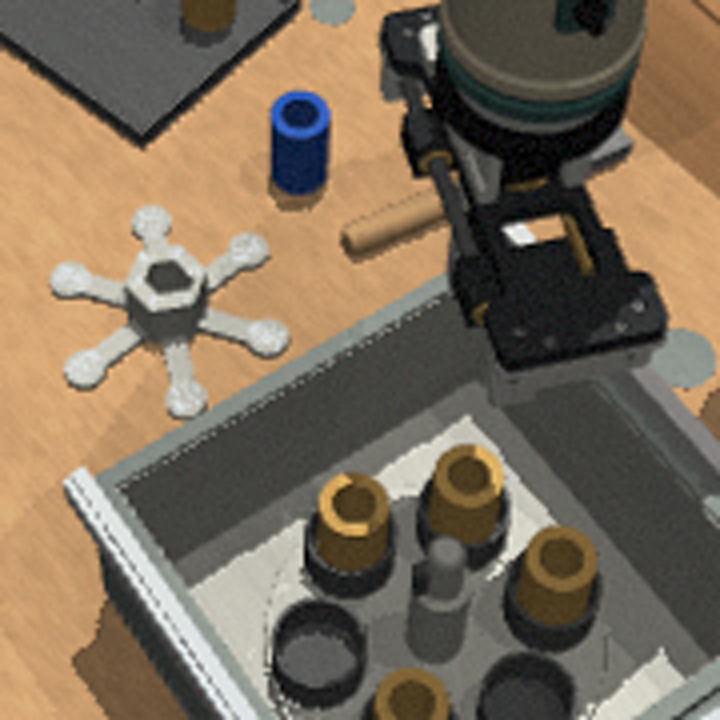

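```bash
python3 -m crank '[[0,0,0,-4.3,-40.6,0,5.2],[0,0,0,-4.3,-40.6,0,5.2],[0,0,0,-4.3,-40.6,0,5.2],[0,0,0,-4.3,-40.6,0,5.2],[0,0,0,-4.3,-40.6,0,5.2],[0,0,0,-4.3,-40.6,3,5.2],[0,0,0,-4.3,-40.6,7,5.2],[0,0,0,-4.3,-40.6,7,5.2]]' >/dev/null; python3 -m crank '[[0,0,0,0,0,0,5.2],[0,0,0,0,0,0,5.2],[0,0,0,0,0,0,5.2]]';python3 -c "
from h import *
go([409.5,-266.5,57],67)"
```

```text
time: 15.55
position: [412.1, -245.3, 176.7]
ee_rot: [-0.623, -3.078, -0.002]
force: [-0.6, 0.1, 0.6]
finger_gap: 51.9
t 15.55 pos [ 412.1 -245.3  176.7] jawyaw 67.13 tilt 0.0013 gap 51.9 F [-0.6  0.1  0.6] q [ 0.33  0.46  0.21  2.03 -0.16  0.66  1.81]
turn [ 0.001 -0.001  0.002] shift [-0.6  -2.06 11.97]
```

```bash
python3 -m crank '[[0,0,0,-0.6,-2.05,3,5.2],[0,0,0,-0.6,-2.05,6,5.2],[0,0,0,-0.6,-2.05,9,5.2],[0,0,0,-0.6,-2.05,11,5.2],[0,0,0,-0.6,-2.05,12,5.2],[0,0,0,-0.6,-2.05,12,5.2],[0,0,0,-0.6,-2.05,12,5.2]]'; python3 -c "
from h import *
go([409.5,-266.5,57],67)"
```

```text
time: 16.25
position: [410.3, -267.5, 57.8]
ee_rot: [0.623, 3.078, -0.0]
force: [-0.4, -0.4, -0.2]
finger_gap: 51.9
t 16.25 pos [ 410.3 -267.5   57.8] jawyaw 67.11 tilt 0.0012 gap 51.9 F [-0.4 -0.4 -0.2] q [ 0.43  0.68  0.13  2.1  -0.22  0.38  1.91]
turn [0.    0.001 0.002] shift [0.12 0.06 0.08]
```

```bash
python3 -m crank '[[0,0,0,0.1,0,0.1,2.5],[0,0,0,0.1,0,0.1,2.5],[0,0,0,0.1,0,0.1,2.5],[0,0,0,0.1,0,0.1,2.5]]' 25;python3 -m crank '[[0,0,0,0,0,-4,2.5],[0,0,0,0,0,-9,2.5],[0,0,0,0,0,-14,2.5],[0,0,0,0,0,-18,2.5],[0,0,0,0,0,-18,2.5],[0,0,0,0,0,-18,2.5]]'; python3 -c "
from h import *
go([630.8,134.8,236],67)"
```

```text
time: 16.65
position: [409.0, -267.6, 56.8]
ee_rot: [0.625, 3.078, -0.0]
force: [0.2, 0.7, 5.4]
finger_gap: 35.6
time: 17.25
position: [408.3, -267.2, 236.1]
ee_rot: [0.625, 3.078, 0.0]
force: [-0.7, 0.5, -3.3]
finger_gap: 35.3
t 17.25 pos [ 408.3 -267.2  236.1] jawyaw 67.04 tilt 0.0006 gap 35.3 F [-0.7  0.5 -3.3] q [ 0.34  0.39  0.25  1.95 -0.13  0.82  1.83]
turn [0.    0.001 0.001] shift [-4.810e+00  4.569e+01  3.000e-02]
```

```bash
python3 -m crank '[[0,0,0,-4.8,45.7,0,2.5],[0,0,0,-4.8,45.7,0,2.5],[0,0,0,-4.8,45.7,0,2.5],[0,0,0,-4.8,45.7,0,2.5],[0,0,0,-4.8,45.7,0,2.5],[0,0,0,-4.8,45.7,0,2.5],[0,0,0,-4.8,45.7,0,2.5],[0,0,0,-4.8,45.7,0,2.5]]'>/dev/null; python3 -c "
from h import *
go([630.8,134.8,236],67)"
```

```text
t 18.05 pos [601.   84.2 232.8] jawyaw 67.03 tilt 0.0058 gap 35.7 F [ 1.8 -0.9 -3.4] q [-0.31  0.56  0.2   1.63 -0.13  0.97  1.11]
turn [-0.003 -0.005  0.001] shift [-0.77  5.82 -0.34]
```

```bash
python3 -m crank '[[0,0,0,-0.8,4.9,0,2.5],[0,0,0,-0.8,4.9,0,2.5],[0,0,0,-0.8,4.9,0,2.5],[0,0,0,-0.8,4.9,0,2.5],[0,0,0,-0.8,4.9,0,2.5]]'>/dev/null; python3 -c "
from h import *
go([630.8,134.8,118],67)"
```

```text
t 18.55 pos [627.8 122.3 235.1] jawyaw 66.88 tilt 0.0025 gap 35.4 F [ 0.  -0.4 -3.1] q [-0.36  0.61  0.2   1.53 -0.14  1.01  1.05]
turn [-0.002 -0.001 -0.002] shift [ 0.2   1.29 11.71]
```

```bash
python3 -m crank '[[0,0,0,0.2,1.3,2,2.5],[0,0,0,0.2,1.3,6,2.5],[0,0,0,0.2,1.3,9,2.5],[0,0,0,0.2,1.3,11.5,2.5],[0,0,0,0.2,1.3,11.5,2.5],[0,0,0,0.2,1.3,11.5,2.5]]';python3 -c "
from h import *
go([630.8,134.8,87],67)
a=shot('scene');o=env.get_obs();P=o['position']
crop(a,220,200,400,380,4,'g10')"
```

```text
time: 19.15
position: [632.0, 136.2, 121.5]
ee_rot: [-0.628, -3.078, 0.0]
force: [0.2, -0.2, -1.7]
finger_gap: 35.2
t 19.15 pos [632.  136.2 121.5] jawyaw 66.95 tilt 0.0003 gap 35.2 F [ 0.2 -0.2 -1.7] q [-0.36  0.74  0.17  1.62 -0.17  0.79  1.06]
turn [-0.     0.    -0.001] shift [ 0.06 -0.18  3.46]
```

View pics/g10.png

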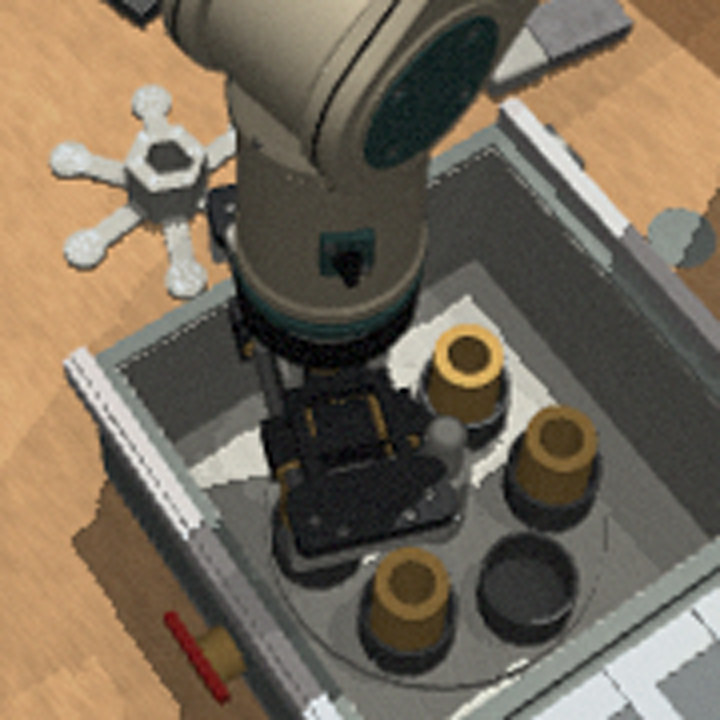

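```bash
python3 -m crank '[[0,0,0,0.05,-0.1,1,2.5],[0,0,0,0.05,-0.1,2.2,2.5],[0,0,0,0.05,-0.1,2.2,2.5]]'|grep -E "pos|force"; python3 -m crank '[[0,0,0,0,0,0.7,2.5],[0,0,0,0,0,1.4,2.5],[0,0,0,0,0,1.4,2.5]]'|grep -E "pos|force|gap"
```

```text
position: [629.6, 136.3, 97.6]
force: [-0.6, 0.6, -3.1]
position: [630.6, 136.6, 84.1]
force: [-0.5, 0.6, -2.3]
finger_gap: 35.6
```

```bash
python3 -m crank '[[0,0,0,0,0,0.05,4.8],[0,0,0,0,0,0.05,4.8],[0,0,0,0,0,0.05,4.8],[0,0,0,0,0,0.05,4.8]]'; python3 -m crank '[[0,0,0,0,0,-3,4.8],[0,0,0,0,0,-7,5],[0,0,0,0,0,-11,5.2],[0,0,0,0,0,-15,5.2],[0,0,0,0,0,-15,5.2]]';python3 -c "
from h import *
go([424,-325.5,165],67)"
```

```text
time: 20.2
position: [631.4, 136.6, 85.1]
ee_rot: [0.625, 3.078, 0.001]
force: [-0.2, -0.6, 0.1]
finger_gap: 47.8
time: 20.7
position: [634.8, 136.9, 241.2]
ee_rot: [0.624, 3.068, 0.008]
force: [1.6, 0.3, -0.0]
finger_gap: 52.2
t 20.70 pos [634.8 136.9 241.2] jawyaw 67.02 tilt 0.0119 gap 52.2 F [ 1.6  0.3 -0. ] q [-0.38  0.61  0.21  1.51 -0.14  1.02  1.03]
turn [0.007 0.01  0.   ] shift [  1.43 -50.86   7.25]
```

```bash
python3 -m crank '[[0,0,0,1.4,-50.9,0,5.2],[0,0,0,1.4,-50.9,0,5.2],[0,0,0,1.4,-50.9,0,5.2],[0,0,0,1.4,-50.9,0,5.2],[0,0,0,1.4,-50.9,0,5.2],[0,0,0,1.4,-50.9,0,5.2],[0,0,0,1.4,-50.9,0,5.2],[0,0,0,1.4,-50.9,0,5.2]]' >/dev/null; python3 -c "
from h import *
go([424,-325.5,165],67)"
```

```text
t 21.50 pos [ 463.5 -228.8  234.3] jawyaw 67.05 tilt 0.0003 gap 51.9 F [-0.3 -0.9  0.3] q [ 0.24  0.43  0.23  1.87 -0.13  0.85  1.71]
turn [ 0.    -0.     0.001] shift [ -0.13 -10.44   6.93]
```

```bash
python3 -m crank '[[0,0,0,-0.1,-10,0,5.2],[0,0,0,-0.1,-10,3,5.2],[0,0,0,-0.1,-10,7,5.2],[0,0,0,-0.1,-10,7,5.2],[0,0,0,-0.1,-10,7,5.2],[0,0,0,-0.1,-10,7,5.2]]' >/dev/null; python3 -c "
from h import *
go([424,-325.5,57],67)"
```

```text
t 22.10 pos [ 428.5 -319.   166.1] jawyaw 67.17 tilt 0.0023 gap 51.9 F [-0.8  0.3  1.2] q [ 0.45  0.55  0.21  1.91 -0.17  0.7   1.93]
turn [0.    0.002 0.003] shift [ 0.18 -0.78 10.9 ]
```

```bash
python3 -m crank '[[0,0,0,0.15,-0.75,3,5.2],[0,0,0,0.15,-0.75,6,5.2],[0,0,0,0.15,-0.75,9,5.2],[0,0,0,0.15,-0.75,10.9,5.2],[0,0,0,0.15,-0.75,10.9,5.2],[0,0,0,0.15,-0.75,10.9,5.2]]'>/dev/null; python3 -c "
from h import *
go([424,-325.5,57],67)"
```

```text
t 22.70 pos [ 424.1 -326.    57.1] jawyaw 67.13 tilt 0.0023 gap 51.8 F [ 0.2 -0.6  0.7] q [ 0.51  0.72  0.15  1.98 -0.22  0.46  1.99]
turn [-0.     0.002  0.002] shift [0.02 0.04 0.01]
```

```bash
python3 -m crank '[[0,0,0,0,0,0,2.5],[0,0,0,0,0,0,2.5],[0,0,0,0,0,0,2.5],[0,0,0,0,0,0,2.5]]' 25;python3 -m crank '[[0,0,0,0,0,-4,2.5],[0,0,0,0,0,-9,2.5],[0,0,0,0,0,-14,2.5],[0,0,0,0,0,-18,2.5],[0,0,0,0,0,-18,2.5],[0,0,0,0,0,-18,2.5]]'; python3 -c "
from h import *
go([566.1,220.5,236],67)"
```

```text
time: 23.1
position: [423.5, -326.4, 56.9]
ee_rot: [0.625, 3.077, -0.001]
force: [-0.1, 0.4, 7.5]
finger_gap: 35.5
time: 23.7
position: [422.3, -325.8, 235.8]
ee_rot: [0.625, 3.078, 0.0]
force: [-0.9, -0.1, -3.2]
finger_gap: 35.4
t 23.70 pos [ 422.3 -325.8  235.8] jawyaw 67.04 tilt 0.0006 gap 35.4 F [-0.9 -0.1 -3.2] q [ 0.44  0.45  0.25  1.83 -0.14  0.87  1.92]
turn [0.    0.001 0.001] shift [ 8.070e+00  5.591e+01 -1.000e-02]
```

```bash
python3 -m crank '[[0,0,0,8,56,0,2.5],[0,0,0,8,56,0,2.5],[0,0,0,8,56,0,2.5],[0,0,0,8,56,0,2.5],[0,0,0,8,56,0,2.5],[0,0,0,8,56,0,2.5],[0,0,0,8,56,0,2.5],[0,0,0,8,56,0,2.5]]'>/dev/null; python3 -c "
from h import *
go([566.1,220.5,236],67)
b=shot('top');print(plane(b,(62,155),180),plane(b,(57,200),180))"
```

```text
t 24.50 pos [523.2  62.3 233. ] jawyaw 67.04 tilt 0.0053 gap 35.7 F [ 1.5 -1.2 -2.8] q [-0.31  0.45  0.2   1.85 -0.11  0.86  1.11]
turn [-0.003 -0.004  0.001] shift [ 2.22 16.23 -0.33]
[599.19954922 417.49624338 180.        ] [491.06653383 417.84969555 180.        ]
```

Handle is at y≈418, well clear.

```bash
python3 -m crank '[[0,0,0,2.2,15.3,0,2.5],[0,0,0,2.2,15.3,0,2.5],[0,0,0,2.2,15.3,0,2.5],[0,0,0,2.2,15.3,0,2.5],[0,0,0,2.2,15.3,0,2.5],[0,0,0,2.2,15.3,0,2.5],[0,0,0,2.2,15.3,0,2.5]]'>/dev/null; python3 -c "
from h import *
go([566.1,220.5,118],67)"
```

```text
t 25.25 pos [563.9 207.4 234.8] jawyaw 66.87 tilt 0.0026 gap 35.3 F [-0.6 -0.8 -3.5] q [-0.52  0.55  0.19  1.65 -0.12  0.96  0.88]
turn [-0.002 -0.001 -0.002] shift [ 0.3   1.32 11.67]
```

```bash
python3 -m crank '[[0,0,0,0.3,1.25,2,2.5],[0,0,0,0.3,1.25,6,2.5],[0,0,0,0.3,1.25,9,2.5],[0,0,0,0.3,1.25,11.5,2.5],[0,0,0,0.3,1.25,11.5,2.5],[0,0,0,0.3,1.25,11.5,2.5]]'>/dev/null;python3 -c "
from h import *
go([566.1,220.5,87],67)"
```

```text
t 25.85 pos [566.8 221.4 121. ] jawyaw 66.93 tilt 0.0005 gap 35.4 F [ 0.3  0.3 -2. ] q [-0.52  0.7   0.16  1.73 -0.15  0.72  0.89]
turn [-0.001  0.    -0.001] shift [ 0.03 -0.11  3.4 ]
```

```bash
python3 -m crank '[[0,0,0,0,-0.05,1,2.5],[0,0,0,0,-0.05,2.2,2.5],[0,0,0,0,-0.05,2.2,2.5]]'|grep -E "pos|force"; python3 -m crank '[[0,0,0,0,0,0.7,2.5],[0,0,0,0,0,1.4,2.5],[0,0,0,0,0,1.4,2.5]]'|grep -E "pos|force|gap"
```

```text
position: [565.2, 221.8, 97.5]
force: [-0.8, 0.8, -2.9]
position: [566.0, 222.5, 83.9]
force: [-1.0, -0.9, -2.3]
finger_gap: 35.3
```

```bash
python3 -m crank '[[0,0,0,0,0,0.05,4.8],[0,0,0,0,0,0.05,4.8],[0,0,0,0,0,0.05,4.8],[0,0,0,0,0,0.05,4.8]]'; python3 -m crank '[[0,0,0,0,0,-3,4.8],[0,0,0,0,0,-7,5],[0,0,0,0,0,-11,5.2],[0,0,0,0,0,-15,5.2],[0,0,0,0,0,-15,5.2]]'>/dev/null;python3 -c "
from h import *
go([520,-100,240],67)"
```

```text
time: 26.85
position: [566.6, 222.2, 84.5]
ee_rot: [0.625, 3.078, 0.001]
force: [0.1, -0.6, -0.3]
finger_gap: 48.0
t 27.35 pos [569.8 223.2 240.2] jawyaw 67.02 tilt 0.0115 gap 51.8 F [ 0.  -0.4  0.3] q [-0.54  0.55  0.19  1.62 -0.12  0.96  0.86]
turn [0.008 0.008 0.   ] shift [ -8.03 -31.7   -0.18]
```

```bash
python3 -m crank '[[0,0,0,-8.5,-45,-2,5.2],[0,0,0,-8.5,-45,-2,5.2],[0,0,0,-8.5,-45,-2,5.2],[0,0,0,-8.5,-45,-2,5.2],[0,0,0,-8.5,-45,-2,5.2],[0,0,0,-8.5,-45,-2,5.2],[0,0,0,-8.5,-45,-2,5.2],[0,0,0,-8.5,-45,-2,5.2]]'>/dev/null;python3 -m crank '[[0,0,0,0,-7,0,9.3],[0,0,0,0,-7,0,9.3],[0,0,0,0,-7,0,9.3],[0,0,0,0,-7,0,9.3]]'>/dev/null;python3 -c "
from h import *
go()
a=shot('scene','t6');b=shot('top','t7')
crop(a,200,205,420,375,3.6,'g11');crop(b,140,100,320,220,4.4,'g12')"
```

```text
t 28.55 pos [ 454.1 -232.   251.1] jawyaw 67.02 tilt 0.0011 gap 80.4 F [-0.9  0.6  0.5] q [ 0.24  0.4   0.25  1.87 -0.13  0.88  1.72]
```

View pics/g11.png

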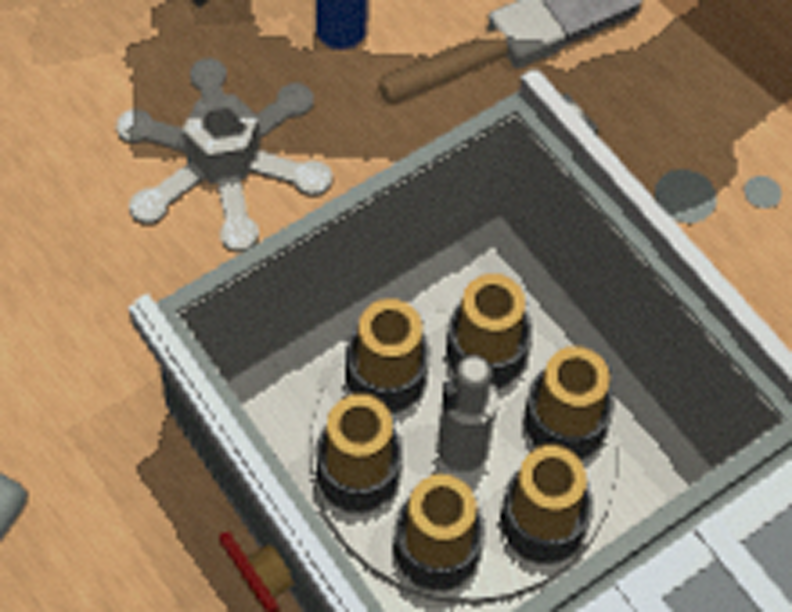

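View pics/g12.png

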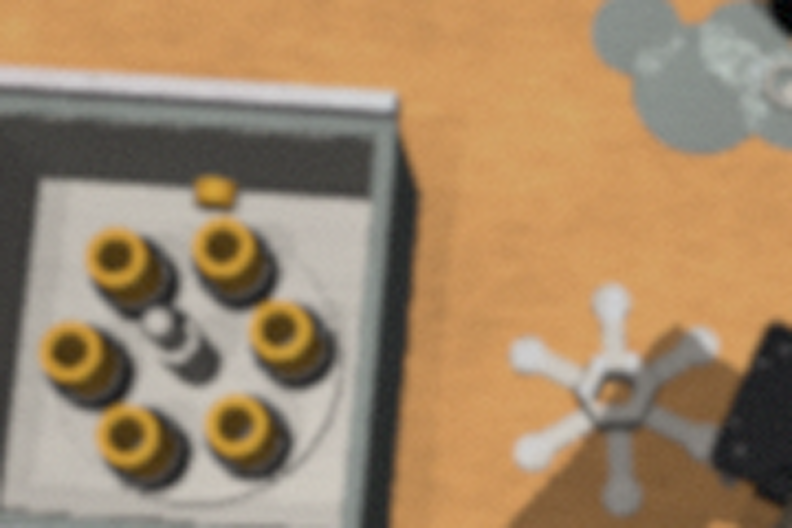

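```bash
python3 - <<'E'
import cv2
a=cv2.imread('pics/scene0.png');b=cv2.imread('pics/top0.png')
x=cv2.resize(a[225:260,243:283],(640,560),interpolation=cv2.INTER_CUBIC)
cv2.imwrite('pics/s1.png',x)
x=cv2.resize(b[175:205,263:298],(653,560),interpolation=cv2.INTER_CUBIC)
cv2.imwrite('pics/s2.png',x)
E
```

```text
(no output)
```

View pics/s1.png

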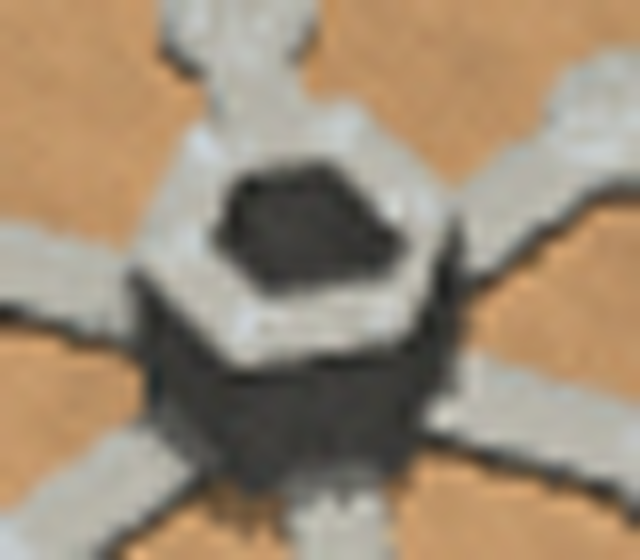

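View pics/s2.png

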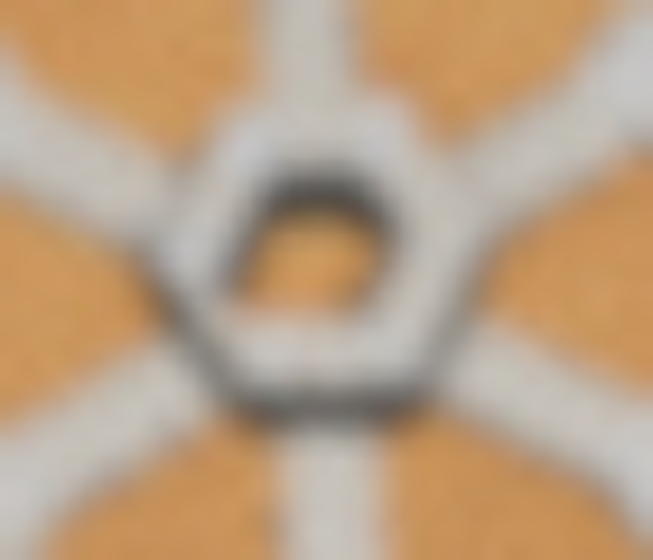

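```bash
python3 - <<'E'
from h import *
a=shot('scene');b=shot('top')
def tips(s,img,box,lo,hi):
    x0,y0,x1,y1=box; im=cv2.imread(img)[y0:y1,x0:x1]
    h=cv2.cvtColor(im,cv2.COLOR_BGR2HSV); m=cv2.inRange(h,lo,hi)
    return m
# manual tips, z=6
tc=[(145,95),(246,143),(249,252),(157,312),(56,264),(50,153)]
T=np.array([plane(b,(250+u/5-.4,150+v/5-.4),6) for u,v in tc]); c=T.mean(0)
print('top c',c.round(1)); d=T-c; ang=np.degrees(np.arctan2(d[:,1],d[:,0]));print(ang.round(1),np.linalg.norm(d,axis=1).round(1),np.round((ang%60),1))
sc=[(325,391),(414,416),(432,497),(356,553),(264,524),(251,444)]
T=np.array([plane(a,(170+u/3.7-.4,120+v/3.7-.4),6) for u,v in sc]); c=T.mean(0)
print('scene c',c.round(1)); d=T-c; ang=np.degrees(np.arctan2(d[:,1],d[:,0]));print(ang.round(1),np.linalg.norm(d,axis=1).round(1),np.round((ang%60),1))
# hub top centres z=38 manual
print(plane(b,(263+318/18.66-.5,175+245/18.66-.5),38),plane(a,(243+300/16-.5,225+235/16-.5),38))
# keyway tip
print(plane(b,(263+240/18.66-.5,175+295/18.66-.5),38),plane(a,(243+400/16-.5,225+248/16-.5),38))
# loaded ring tops top view -> rotor
rt=[(117,255),(225,247),(281,331),(240,428),(131,436),(71,351)]
P=np.array([plane(b,(140+u/4.4-.4,100+v/4.4-.4),90) for u,v in rt]);print(P.round(1),P.mean(0))
rs=[(390,325),(494,301),(577,377),(553,477),(443,506),(359,424)]
Q=np.array([plane(a,(200+u/3.6-.4,205+v/3.6-.4),90) for u,v in rs]);print(Q.round(1),Q.mean(0))
E
```

```text
top c [560.7 -96.6   6. ]
[   3.9  -56.4 -116.1 -175.6  124.5   64.2] [61.1 62.6 60.6 61.  62.  62.2] [3.9 3.6 3.9 4.4 4.5 4.2]
scene c [563.4 -97.5   6. ]
[-115.7 -175.5  124.    64.     3.8  -55.3] [61.3 61.5 61.4 61.3 60.8 60.8] [4.3 4.5 4.  4.  3.8 4.7]
[560.63708393 -96.27613485  38.        ] [563.09436398 -96.94766766  38.        ]
[553.1298789  -85.24889901  38.        ] [552.91448277 -86.56692845  38.        ]
[[623.5 197.1  90. ]
 [629.4 134.   90. ]
 [579.3  98.7  90. ]
 [521.4 119.6  90. ]
 [515.7 182.3  90. ]
 [565.3 220.3  90. ]] [572.42743755 158.65753108  90.        ]
[[581.7  97.8  90. ]
 [525.3 121.3  90. ]
 [518.7 184.6  90. ]
 [567.3 220.5  90. ]
 [624.4 197.8  90. ]
 [631.7 134.5  90. ]] [574.84467684 159.42246978  90.        ]
```

```bash
python3 -c "
from h import *
go([562.5,-96,130],64.1)"
```

```text
t 28.75 pos [ 454.8 -230.9  251.3] jawyaw 67.21 tilt 0.0008 gap 92.2 F [ 0.7  0.2 -0.2] q [ 0.24  0.4   0.25  1.87 -0.12  0.88  1.72]
turn [ 0.001 -0.     0.054] shift [-4.71 16.6  12.14]
```

```bash
python3 -m crank '[[0,0,0.054,-4.7,16.6,0,7],[0,0,0.054,-4.7,16.6,0,7],[0,0,0.054,-4.7,16.6,4,7],[0,0,0.054,-4.7,16.6,8,7],[0,0,0.054,-4.7,16.6,12,7],[0,0,0.054,-4.7,16.6,12,7],[0,0,0.054,-4.7,16.6,12,7]]'; python3 -c "
from h import *
go([562.5,-96,28],64.1)
a=shot('scene','t8');crop(a,190,150,340,300,5,'g13')
P=env.get_obs()['position']"
```

```text
time: 29.45
position: [561.5, -97.9, 131.4]
ee_rot: [-0.706, -3.059, 0.001]
force: [-1.0, 0.2, 0.3]
finger_gap: 70.0
t 29.45 pos [561.5 -97.9 131.4] jawyaw 63.99 tilt 0.0023 gap 70.0 F [-1.   0.2  0.3] q [-0.    0.64  0.2   1.83 -0.19  0.69  1.42]
turn [-0.001 -0.002 -0.002] shift [-0.03  0.22 10.34]
```

View pics/g13.png

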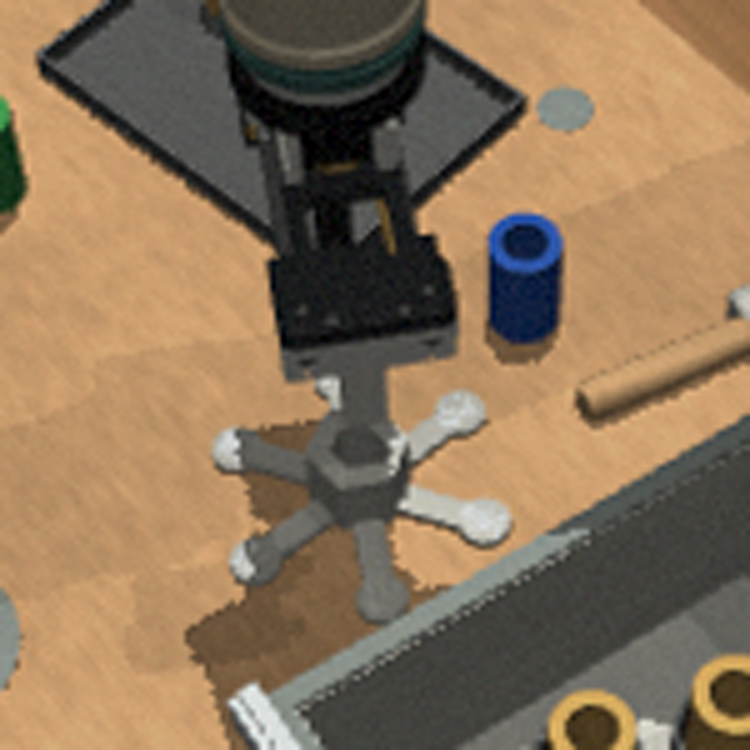

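```bash
python3 -c "
from h import *
b=shot('top')
for p in [(229,121),(230,152),(220,234),(215,231)]: print(p,plane(b,p,145).round(0))
for p in [(236,150)]: print(p,plane(b,p,0).round(0))
b=cv2.imread('pics/top0.png'); cv2.imwrite('pics/s3.png',cv2.resize(b[100:250,190:310],None,fx=4,fy=4))"
```

```text
(229, 121) [704.  31. 145.]
(230, 152) [624.  26. 145.]
(220, 234) [422.  42. 145.]
(215, 231) [429.  54. 145.]
(236, 150) [675.  28.   0.]
```

View pics/s3.png

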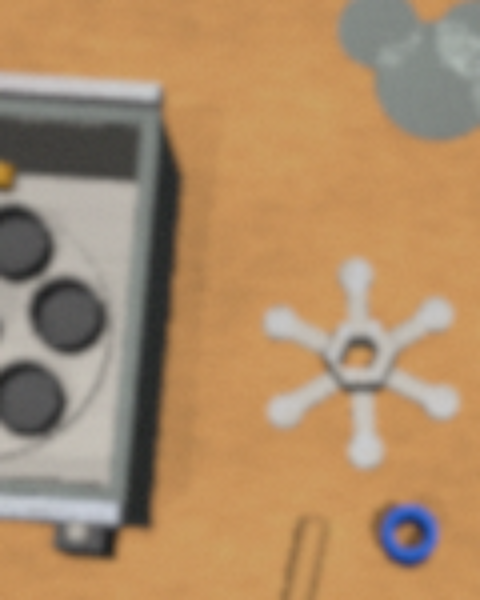

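```bash
python3 -m crank '[[0,0,0,0,0.15,3,7],[0,0,0,0,0.15,6,7],[0,0,0,0,0.15,8.5,7],[0,0,0,0,0.15,9.8,7],[0,0,0,0,0.15,10.3,7],[0,0,0,0,0.15,10.3,7]]'; python3 -c "
from h import *
go([562.5,-96,28],64.1)"
```

```text
time: 30.15
position: [563.5, -97.4, 29.6]
ee_rot: [0.709, 3.059, 0.0]
force: [-0.2, 0.6, 0.8]
finger_gap: 69.6
t 30.15 pos [563.5 -97.4  29.6] jawyaw 63.91 tilt 0.0017 gap 69.6 F [-0.2  0.6  0.8] q [ 0.03  0.8   0.14  1.88 -0.23  0.47  1.45]
turn [ 0.     0.002 -0.003] shift [0.16 0.08 0.16]
```

```bash
python3 -m crank '[[0,0,0,0.1,0,0.1,3.5],[0,0,0,0.1,0,0.1,3.5],[0,0,0,0.1,0,0.1,3.5],[0,0,0,0.1,0,0.1,3.5],[0,0,0,0.1,0,0.1,3.5],[0,0,0,0.1,0,0.1,3.5],[0,0,0,0.1,0,0.1,3.5]]' 40; python3 -c "
from h import *
go([562.5,-96,28],64.1)
a=shot('scene');crop(a,190,150,340,300,5,'g14')"
```

```text
time: 30.85
position: [562.2, -96.4, 28.0]
ee_rot: [0.708, 3.06, 0.0]
force: [-0.4, 0.0, 5.0]
finger_gap: 41.9
t 30.85 pos [562.2 -96.4  28. ] jawyaw 63.96 tilt 0.0007 gap 41.9 F [-0.4  0.   5. ] q [ 0.03  0.8   0.14  1.89 -0.23  0.47  1.45]
turn [ 0.     0.001 -0.003] shift [-0.01  0.05  0.  ]
```

View pics/g14.png

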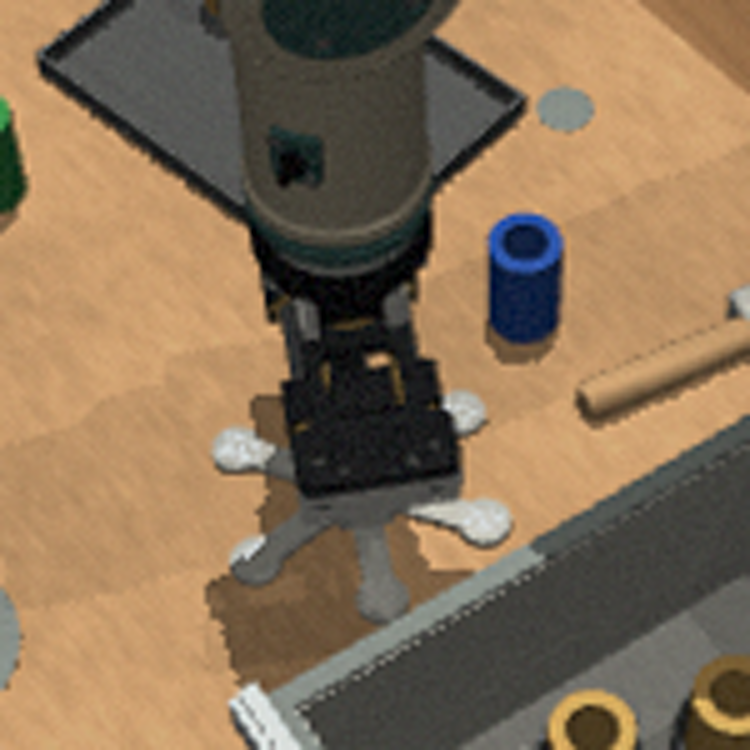

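```bash
python3 -m crank '[[0,0,0,0,0,-4,3.5],[0,0,0,0,0,-9,3.5],[0,0,0,0,0,-14,3.5],[0,0,0,0,0,-19,3.5],[0,0,0,0,0,-19,3.5],[0,0,0,0,0,-19,3.5]]' 45; python3 -c "
from h import *
go([574,120,218],15)"
```

```text
time: 31.5
position: [561.4, -96.2, 217.4]
ee_rot: [-0.708, -3.061, -0.0]
force: [-0.8, 0.1, -5.1]
finger_gap: 41.5
t 31.50 pos [561.4 -96.2 217.4] jawyaw 63.94 tilt 0.0003 gap 41.5 F [-0.8  0.1 -5.1] q [-0.03  0.53  0.24  1.76 -0.16  0.87  1.39]
turn [ 0.    -0.     0.854] shift [ 8.36 19.97 -0.05]
```

```bash
python3 -m crank '[[0,0,0.85,8.4,20,0,3.5],[0,0,0.85,8.4,20,0,3.5],[0,0,0.85,8.4,20,0,3.5],[0,0,0.85,8.4,20,0,3.5],[0,0,0.85,8.4,20,0,3.5],[0,0,0.85,8.4,20,0,3.5],[0,0,0.85,8.4,20,0,3.5],[0,0,0.85,8.4,20,0,3.5]]'; python3 -c "
from h import *
go([574.2,161,218],-35)"
```

```text
time: 32.3
position: [572.8, 119.3, 215.3]
ee_rot: [-1.904, -2.496, 0.007]
force: [0.0, -1.0, -4.6]
finger_gap: 41.8
t 32.30 pos [572.8 119.3 215.3] jawyaw 15.33 tilt 0.0047 gap 41.8 F [ 0.  -1.  -4.6] q [-0.55  0.59  0.48  1.72 -0.32  0.92  0.32]
turn [-0.004  0.003  0.878] shift [ 3.99  1.24 -0.28]
```

```bash
python3 -m crank '[[0,0,0.87,4,1.2,0,3.5],[0,0,0.87,4,1.2,0,3.5],[0,0,0.87,4,1.2,0,3.5],[0,0,0.87,4,1.2,0,3.5],[0,0,0.87,4,1.2,0,3.5],[0,0,0.87,4,1.2,0,3.5],[0,0,0.87,4,1.2,0,3.5],[0,0,0.87,4,1.2,0,3.5]]'>/dev/null; python3 -c "
from h import *
go([574.2,161,218],-83.1)"
```

```text
t 33.10 pos [574.9 161.1 216.9] jawyaw -34.46 tilt 0.0015 gap 41.7 F [ 0.6  0.6 -4.8] q [-0.75  0.66  0.72  1.69 -0.5   0.99 -0.45]
turn [-0.     0.002  0.849] shift [-0.05 -0.06 -0.11]
```

```bash
python3 -m crank '[[0,0,0.85,0,0,0,3.5],[0,0,0.85,0,0,0,3.5],[0,0,0.85,0,0,0,3.5],[0,0,0.85,0,0,0,3.5],[0,0,0.85,0,0,0,3.5],[0,0,0.85,0,0,0,3.5],[0,0,0.85,0,0,0,3.5],[0,0,0.85,0,0,0,3.5]]'>/dev/null; python3 -c "
from h import *
go([574.2,161,171],-83.1)
a=shot('scene','t9');b=shot('top','t10')"
```

```text
t 33.90 pos [575.2 161.7 217.3] jawyaw -83.09 tilt 0.0006 gap 41.4 F [ 0.3 -0.3 -5. ] q [-0.86  0.74  0.96  1.69 -0.68  1.08 -1.14]
turn [-0.     0.001  0.   ] shift [-0.1   0.06  4.63]
```

View pics/t9.png

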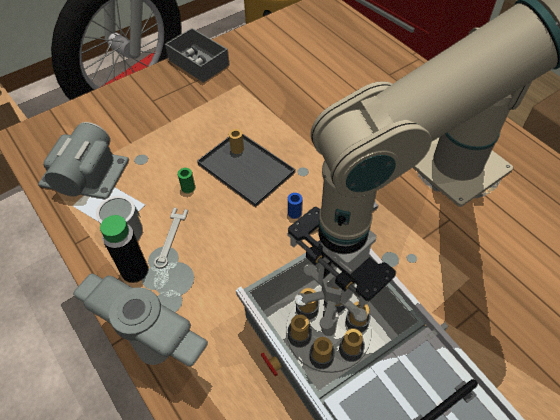

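View pics/t10.png

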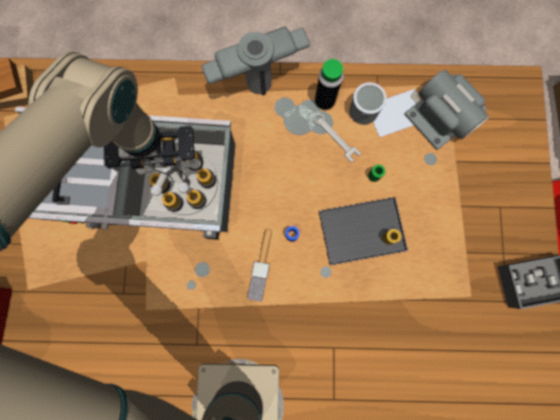

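```bash
python3 -m crank '[[0,0,0,-0.1,0.05,3,3.5],[0,0,0,-0.1,0.05,4.6,3.5],[0,0,0,-0.1,0.05,4.6,3.5],[0,0,0,-0.1,0.05,4.6,3.5]]'>/dev/null; python3 -c "
from h import *
go([574.2,161,171],-83.1)
a=shot('scene','t11');b=shot('top','t12')
crop(a,270,230,400,360,6,'g15');crop(b,130,130,230,230,7,'g16')"
```

```text
t 34.40 pos [574.6 161.1 171.7] jawyaw -83.29 tilt 0.0003 gap 41.7 F [-0.3 -0.5 -4.5] q [-0.84  0.79  0.91  1.74 -0.73  0.99 -1.1 ]
turn [ 0.     0.    -0.003] shift [-0.04  0.    0.07]
```

View pics/g15.png

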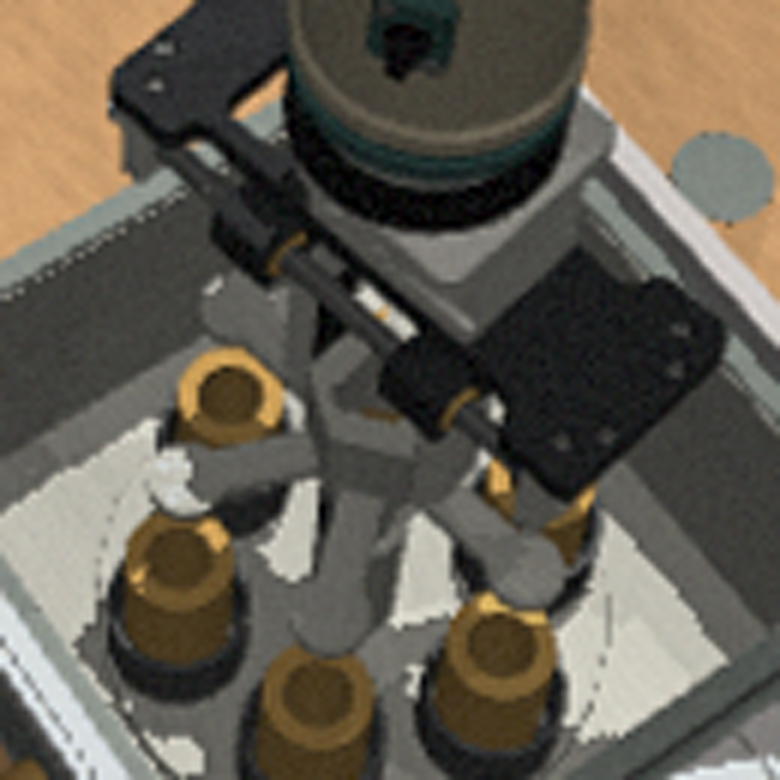

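View pics/g16.png

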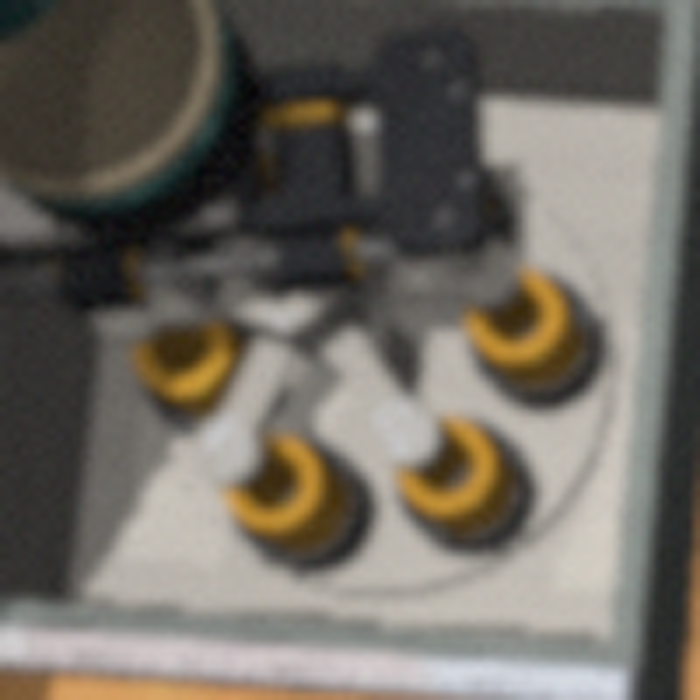

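```bash
python3 - <<'E'
from h import *
a=shot('scene');b=shot('top')
P=np.array([574.6,161.1,149.7])
for k in range(6):
    t=np.radians(-23.1-.2+60*k); p=P+61.4*np.array([np.cos(t),np.sin(t),0])
    print(-23+60*k,p.round(1),'scene',((proj(a,p)[0]-[270,230]+.5)*6).round(0),'top',((proj(b,p)[0]-[130,130]+.5)*7).round(0))
def A(u,v): return plane(a,(270+u/6-.5,230+v/6-.5),149.7)
def B(u,v): return plane(b,(130+u/7-.5,130+v/7-.5),149.7)
for p in [(178,482),(330,615),(530,567)]: print('scene tip',A(*p).round(1))
for p in [(232,443),(408,430)]: print('top tip',B(*p).round(1))
E
```

```text
-23 [631.  136.8 149.7] scene [188. 482.] top [384. 129.]
37 [623.8 197.8 149.7] scene [331. 618.] top [208. 146.]
97 [567.4 222.1 149.7] scene [525. 573.] top [127. 302.]
157 [518.2 185.4 149.7] scene [566. 398.] top [224. 444.]
217 [525.4 124.4 149.7] scene [423. 273.] top [403. 426.]
277 [581.8 100.1 149.7] scene [240. 313.] top [482. 268.]
scene tip [633.6 134.9 149.7]
scene tip [623.4 196.9 149.7]
scene tip [564.8 221.5 149.7]
top tip [518.5 182.7 149.7]
top tip [524.1 122.6 149.7]
```

```bash
python3 -c "
from h import *
go([574.1,160.8,160],-83.1)"; python3 -m crank '[[0,0,0,0.05,0.03,0.6,3.5],[0,0,0,0.05,0.03,1.2,3.5],[0,0,0,0.05,0.03,1.2,3.5]]'; python3 -m crank '[[0,0,0,0,0,0.2,3.5],[0,0,0,0,0,0.4,3.5],[0,0,0,0,0,0.6,3.5],[0,0,0,0,0,0.6,3.5]]'
```

```text
t 34.60 pos [575.1 161.2 172.5] jawyaw -83.29 tilt 0.0017 gap 41.9 F [-0.7  0.2 -5. ] q [-0.84  0.79  0.91  1.74 -0.73  0.99 -1.1 ]
turn [-0.    -0.002 -0.003] shift [-0.1   0.03  1.25]
time: 34.9
position: [574.1, 161.2, 158.5]
ee_rot: [3.136, 0.184, -0.003]
force: [-0.4, 0.5, -4.9]
finger_gap: 41.8
time: 35.3
position: [574.9, 161.1, 153.3]
ee_rot: [3.136, 0.183, -0.0]
force: [0.4, -0.2, -5.0]
finger_gap: 42.1
```

```bash
python3 -m crank '[[0,0,0,0,0,0.3,3.5],[0,0,0,0,0,0.6,3.5],[0,0,0,0,0,0.6,3.5]]'|grep -E 'pos|force|gap'; python3 -m crank '[[0,0,0,0,0,0.2,3.5],[0,0,0,0,0,0.4,3.5],[0,0,0,0,0,0.6,3.5],[0,0,0,0,0,0.6,3.5]]'|grep -E 'pos|force|gap'
```

```text
position: [574.9, 161.2, 147.1]
force: [0.3, 0.6, -4.2]
finger_gap: 41.6
position: [575.2, 161.2, 141.3]
force: [0.6, 1.3, -4.6]
finger_gap: 41.7
```

```bash
python3 -m crank '[[0,0,0,0,0,0.3,3.5],[0,0,0,0,0,0.6,3.5],[0,0,0,0,0,0.9,3.5],[0,0,0,0,0,0.9,3.5]]'|grep -E 'pos|force|gap'; python3 -m crank '[[0,0,0,0,0,0.3,3.5],[0,0,0,0,0,0.6,3.5],[0,0,0,0,0,0.9,3.5],[0,0,0,0,0,0.9,3.5]]'|grep -E 'pos|force|gap'
```

```text
position: [575.5, 161.4, 132.2]
force: [4.1, 2.0, -5.9]
finger_gap: 41.7
position: [575.5, 161.4, 123.3]
force: [4.7, 3.1, -5.4]
finger_gap: 42.0
```

```bash
python3 -m crank '[[0,0,0,0,0,0.1,3.5],[0,0,0,0,0,0.2,3.5],[0,0,0,0,0,0.2,3.5]]'|grep -E 'pos|force|gap'; python3 -m crank '[[0,0,0,0,0,0.1,3.5],[0,0,0,0,0,0.2,3.5],[0,0,0,0,0,0.2,3.5]]'|grep -E 'pos|force|gap'
```

```text
position: [575.6, 161.4, 121.7]
force: [5.2, 4.4, -1.4]
finger_gap: 41.9
position: [575.7, 161.3, 121.0]
force: [2.4, 3.6, 6.9]
finger_gap: 41.6
```

```bash
python3 -m crank '[[0,0,0,0,0,0,6.2],[0,0,0,0,0,0,6.2],[0,0,0,0,0,0,6.2],[0,0,0,0,0,0,6.2]]'; python3 -m crank '[[0,0,0,0,0,-2,6.2],[0,0,0,0,0,-5,6.2],[0,0,0,0,0,-9,6.2],[0,0,0,0,0,-13,6.2],[0,0,0,0,0,-13,6.2]]'|grep pos; python3 -c "
from h import *
go([470,-230,270],-60)
a=shot('scene','t13');crop(a,250,210,410,370,4.5,'g17')"
```

```text
time: 37.8
position: [574.2, 160.5, 119.2]
ee_rot: [3.136, 0.182, -0.002]
force: [-0.5, 0.5, -0.7]
finger_gap: 61.6
position: [577.8, 160.1, 254.6]
t 38.30 pos [577.8 160.1 254.6] jawyaw -83.33 tilt 0.0084 gap 62.1 F [ 0.4 -0.9 -0.6] q [-0.88  0.7   0.99  1.65 -0.64  1.14 -1.17]
turn [ 0.002 -0.008 -0.407] shift [-15.22  37.49  -1.68]
```

View pics/g17.png

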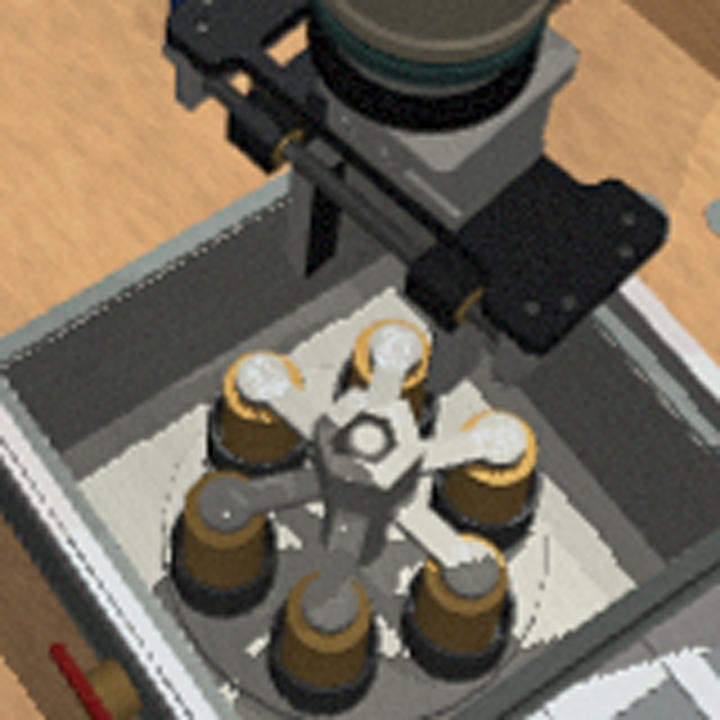

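```bash
python3 - <<'E'
from h import *
a=shot('scene');b=shot('top')
bt=cv2.imread('pics/top0.png');sc=cv2.imread('pics/scene0.png')
def blob(im,box):
    x0,y0,x1,y1=box;g=im[y0:y1,x0:x1].max(2);m=(g<45).astype(np.uint8)
    k,l,st,c=cv2.connectedComponentsWithStats(m);i=1+np.argmax(st[1:,4]);print(st[i],c[i]+[x0,y0])
    r=cv2.minAreaRect(np.argwhere(l==i)[:,::-1].astype(np.float32)+[x0,y0]);print(r)
    return cv2.boxPoints(r)
P=blob(bt,(40,140,90,215)); Q=blob(sc,(395,360,500,420))
print(P,Q)
cv2.imwrite('pics/s4.png',cv2.resize(bt[95:235,0:130],None,fx=4.3,fy=4.3,interpolation=cv2.INTER_CUBIC))
cv2.imwrite('pics/s5.png',cv2.resize(sc[340:420,380:520],None,fx=5,fy=5,interpolation=cv2.INTER_CUBIC))
E
```

```text
[ 13  13  17  49 269] [ 59.6802974  177.20817844]Traceback (most recent call last):
  File "<stdin>", line 9, in <module>
  File "<stdin>", line 7, in blob
cv2.error: OpenCV(4.12.0) /io/opencv/modules/imgproc/src/convhull.cpp:143: error: (-215:Assertion failed) total >= 0 && (depth == CV_32F || depth == CV_32S) in function 'convexHull'
```

```bash
python3 - <<'E'
from h import *
a=shot('scene');b=shot('top')
bt=cv2.imread('pics/top0.png');sc=cv2.imread('pics/scene0.png')
k=cv2.resize(bt[95:235,0:130],None,fx=4.3,fy=4.3,interpolation=cv2.INTER_CUBIC)
cv2.imwrite('pics/s4.png',k)
cv2.imwrite('pics/s5.png',cv2.resize(sc[340:420,380:520],None,fx=5,fy=5,interpolation=cv2.INTER_CUBIC))
E
```

```text
(no output)
```

View pics/s4.png

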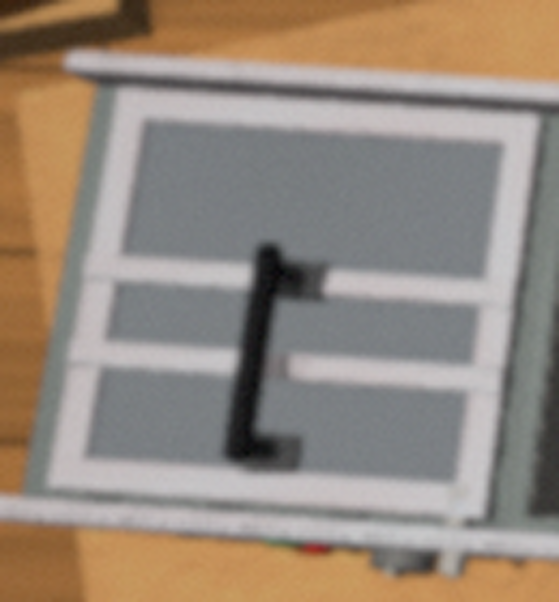

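View pics/s5.png

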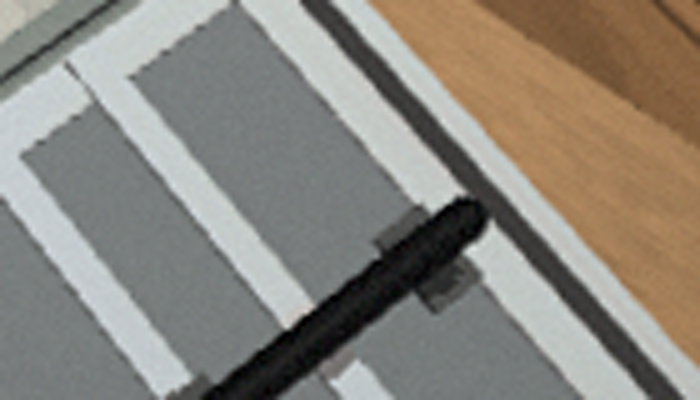

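```bash
python3 - <<'E'
from h import *
a=shot('scene');b=shot('top')
f=lambda u,v,z: plane(b,(u/4.3-.4,95+v/4.3-.4),z)
e1,e2=f(268,248,180),f(237,455,180); print('bar',e1.round(1),e2.round(1),(e1+e2)/2, np.degrees(np.arctan2(*(e1-e2)[[1,0]])))
r=[f(75,58,151),f(559,95,151),f(0,508,151),f(559,548,151)]
for p,q in((0,1),(2,3)): d=r[p]-r[q]; print('rail',np.degrees(np.arctan2(d[1],d[0])))
w=[f(268,248,180)]
# frame edges z=146
d=f(140,122,146)-f(503,143,146); print(np.degrees(np.arctan2(d[1],d[0])))
d=f(85,456,146)-f(460,478,146); print(np.degrees(np.arctan2(d[1],d[0])))
g=lambda u,v,z: plane(a,(380+u/5-.5,340+v/5-.5),z)
print('scene end',g(472,212,180),g(300,335,180)); d=g(472,212,180)-g(215,395,180); print(np.degrees(np.arctan2(d[1],d[0])))
d=g(240,5,146)-g(700,370+30,151); 
print(plane(a,(235+395/3.6,215+40/3.6),151), plane(a,(235+790/3.6,215+555/3.6),151)); d=plane(a,(235+790/3.6,215+555/3.6),151)-plane(a,(235+405/3.6,215+40/3.6),151); print(np.degrees(np.arctan2(d[1],d[0])))
go()
E
```

```text
bar [605.9 418.4 180. ] [490.  423.1 180. ] [547.93104834 420.71170781 180.        ] -2.3160869182586024
rail 86.35151086334292
rail 86.90585611406699
87.48291395631648
87.60850361454675
scene end [490.13653786 421.34971882 180.        ] [564.58976035 414.78334126 180.        ]
174.8643233249943
[444.15198527  42.79072436 151.        ] [486.52281148 385.0040355  151.        ]
82.10548370047516
t 38.65 pos [574.1 161.  248.2] jawyaw -83.32 tilt 0.0026 gap 61.9 F [-0.2  0.6 -0.1] q [-0.87  0.71  0.99  1.66 -0.64  1.14 -1.17]
```

```bash
python3 -c "
from h import *
go([548.5,421,235],-93.3)"
```

```text
t 38.65 pos [574.1 161.  248.2] jawyaw -83.32 tilt 0.0026 gap 61.9 F [-0.2  0.6 -0.1] q [-0.87  0.71  0.99  1.66 -0.64  1.14 -1.17]
turn [0.001 0.002 0.174] shift [  0.49 -26.12   1.3 ]
```

```bash
python3 -m crank '[[0,0,0.174,0.5,-26.1,0.5,4],[0,0,0.174,0.5,-26.1,0.5,4],[0,0,0.174,0.5,-26.1,0.5,4],[0,0,0.174,0.5,-26.1,0.5,4],[0,0,0.174,0.5,-26.1,0.5,4],[0,0,0.174,0.5,-26.1,0.5,4],[0,0,0.174,0.5,-26.1,0.5,4],[0,0,0.174,0.5,-26.1,0.5,4]]'; python3 -c "
from h import *
go([548.5,421,183],-93.3)
a=shot('scene','t14');b=shot('top');crop(a,380,270,560,420,4,'g18');crop(b,0,95,130,235,4.3,'g19')"
```

```text
time: 39.45
position: [549.9, 418.6, 244.1]
ee_rot: [3.138, -0.093, -0.0]
force: [0.5, -0.5, 1.0]
finger_gap: 39.9
t 39.45 pos [549.9 418.6 244.1] jawyaw -93.41 tilt 0.0023 gap 39.9 F [ 0.5 -0.5  1. ] q [-1.17  0.88  1.02  1.38 -0.75  1.3  -1.74]
turn [ 0.002  0.    -0.002] shift [-0.15 -0.25  6.11]
```

View pics/g18.png

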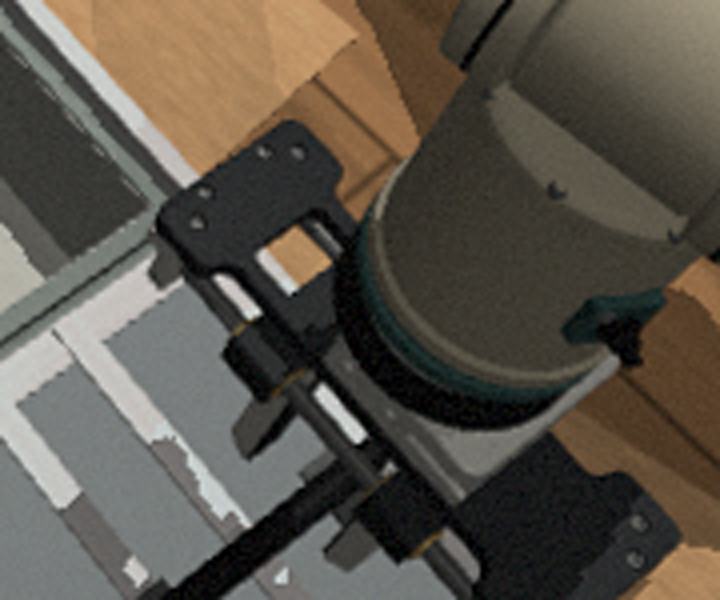

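View pics/g19.png

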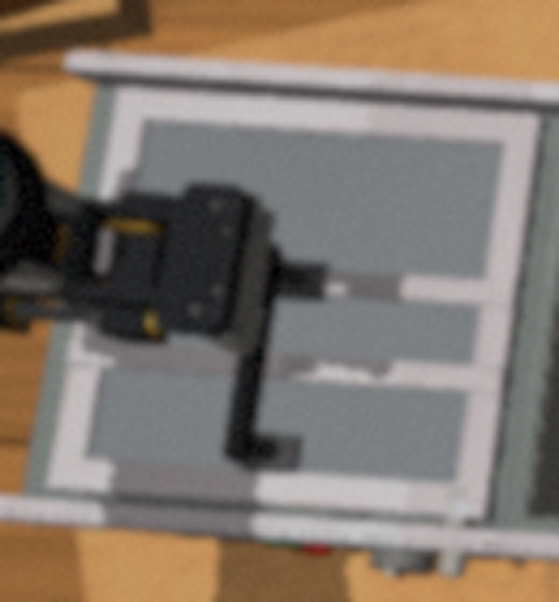

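```bash
python3 -m crank '[[0,0,0,-0.1,-0.2,2,4],[0,0,0,-0.1,-0.2,4,4],[0,0,0,-0.1,-0.2,6,4],[0,0,0,-0.1,-0.2,6,4],[0,0,0,-0.1,-0.2,6,4]]'; python3 -c "
from h import *
go([548.5,421,183],-93.3)
a=shot('scene','t15');crop(a,380,270,560,420,4,'g20')"
```

```text
time: 40.05
position: [549.3, 421.5, 185.2]
ee_rot: [3.14, -0.093, 0.001]
force: [0.2, -0.7, 0.7]
finger_gap: 39.9
t 40.05 pos [549.3 421.5 185.2] jawyaw -93.41 tilt 0.0005 gap 39.9 F [ 0.2 -0.7  0.7] q [-1.16  0.93  0.99  1.44 -0.8   1.2  -1.7 ]
turn [ 0.    -0.    -0.002] shift [-0.08  0.05  0.22]
```

View pics/g20.png

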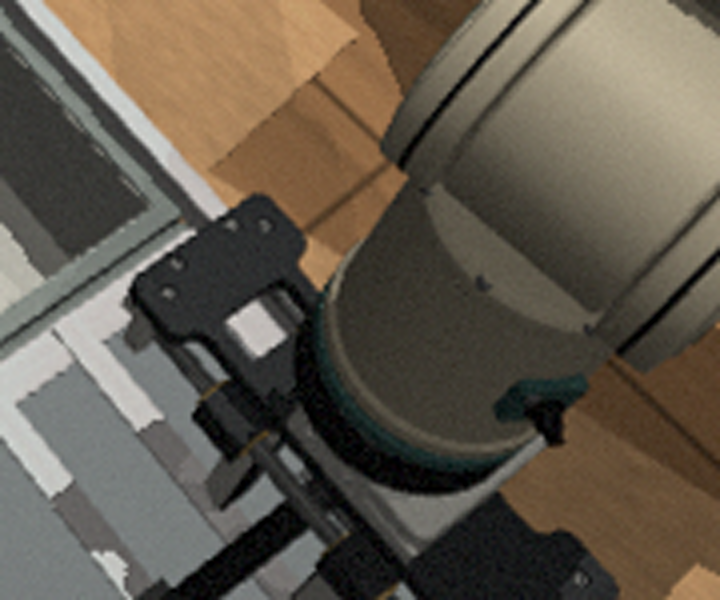

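```bash
python3 -m crank '[[0,0,0,0,0,0.2,1.9],[0,0,0,0,0,0.2,1.9],[0,0,0,0,0,0.2,1.9],[0,0,0,0,0,0.2,1.9]]' 15; python3 -c "
from h import *
go([543,331,183],-93.3)"
```

```text
time: 40.5
position: [548.6, 423.0, 182.9]
ee_rot: [-3.14, 0.09, -0.0]
force: [0.3, 0.3, 0.3]
finger_gap: 19.1
t 40.50 pos [548.6 423.  182.9] jawyaw -93.27 tilt 0.0005 gap 19.1 F [0.3 0.3 0.3] q [-1.16  0.93  0.98  1.44 -0.8   1.2  -1.7 ]
turn [-0.    -0.     0.001] shift [-0.04  9.22 -0.01]
```

```bash
python3 -m crank '[[0,0,0,0,1,0,1.9],[0,0,0,0,2.5,0,1.9],[0,0,0,0,4,0,1.9],[0,0,0,0,5.5,0,1.9],[0,0,0,0,7,0,1.9],[0,0,0,0,8.5,0,1.9],[0,0,0,0,10,0,1.9],[0,0,0,0,10,0,1.9]]'; python3 -c "
from h import *
a=shot('scene','t16');crop(a,340,220,540,400,4,'g21')"
```

```text
time: 41.3
position: [543.1, 319.0, 183.1]
ee_rot: [3.138, -0.097, -0.0]
force: [0.6, -0.1, -0.4]
finger_gap: 19.1
```

View pics/g21.png

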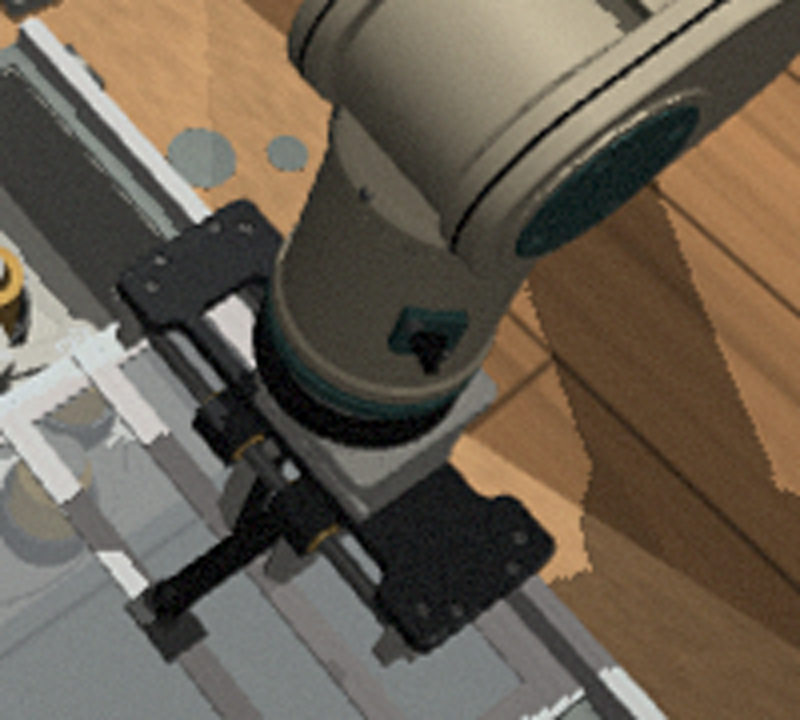

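```bash
python3 -m crank '[[0,0,0,0,1.5,0,1.9],[0,0,0,0,3,0,1.9],[0,0,0,0,4.5,0,1.9],[0,0,0,0,6,0,1.9],[0,0,0,0,7.5,0,1.9],[0,0,0,0,9,0,1.9],[0,0,0,0,10.5,0,1.9],[0,0,0,0,11.5,0,1.9]]'; python3 -c "
from h import *
go()"
```

```text
time: 42.15
position: [536.1, 206.2, 182.7]
ee_rot: [3.14, -0.092, -0.0]
force: [-0.4, 1.0, -1.1]
finger_gap: 19.1
t 42.15 pos [536.1 206.2 182.7] jawyaw -93.37 tilt 0.0005 gap 19.1 F [-0.4  1.  -1.1] q [-0.99  0.78  0.99  1.79 -0.77  1.01 -1.31]
```

```bash
python3 -m crank '[[0,0,0,0,1,0,1.9],[0,0,0,0,2,0,1.9],[0,0,0,0,2.6,0,1.9]]'|grep -E 'pos|force'; for i in 1 2 3; do :; done; python3 -m crank '[[0,0,0,0,0.5,0,1.9],[0,0,0,0,1,0,1.9]]'|grep -E 'pos|force'; python3 -m crank '[[0,0,0,0,0.3,0,1.9],[0,0,0,0,0.6,0,1.9]]'|grep -E 'pos|force'; python3 -m crank '[[0,0,0,0,0.3,0,1.9],[0,0,0,0,0.6,0,1.9]]'|grep -E 'pos|force'
```

```text
position: [534.8, 181.1, 182.7]
force: [1.4, 1.7, 0.7]
position: [534.8, 178.3, 182.6]
force: [2.7, 18.9, 0.4]
position: [534.7, 176.1, 182.6]
force: [3.2, 16.4, 0.3]
position: [533.9, 162.9, 182.7]
force: [1.5, 1.9, 0.1]
```

```bash
python3 -m crank '[[0,0,0,0,0.3,0,1.9],[0,0,0,0,0.5,0,1.9]]'|grep -E 'pos|force'; python3 -m crank '[[0,0,0,0,0.3,0,1.9],[0,0,0,0,0.5,0,1.9]]'|grep -E 'pos|force';python3 -c "
from h import *
a=shot('scene','t17');crop(a,230,190,470,400,3.3,'g22');b=shot('top','t18');crop(b,100,90,250,250,4,'g23')"
```

```text
position: [533.8, 160.5, 182.6]
force: [3.2, 14.3, 0.4]
position: [533.8, 160.3, 182.6]
force: [4.1, 23.6, 0.4]
```

View pics/g22.png

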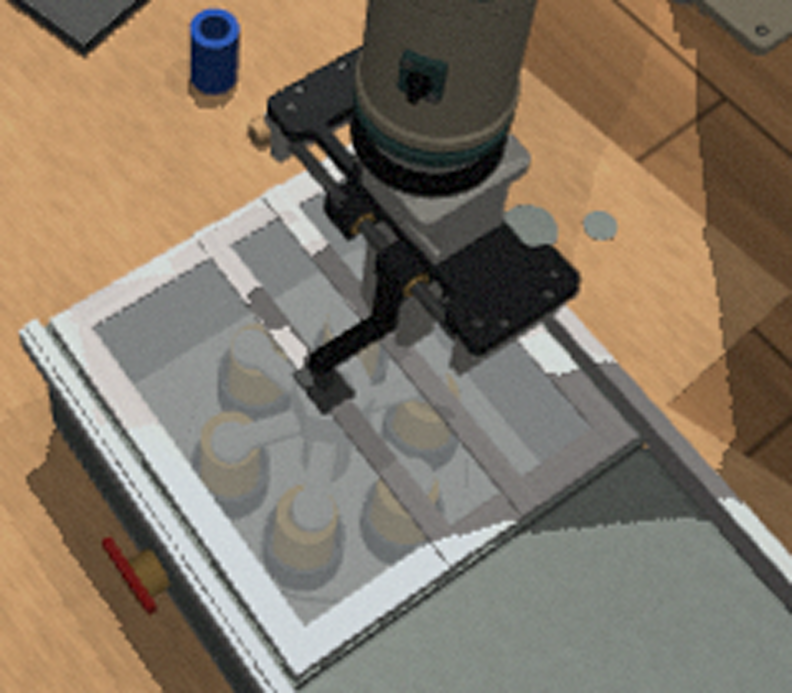

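View pics/g23.png

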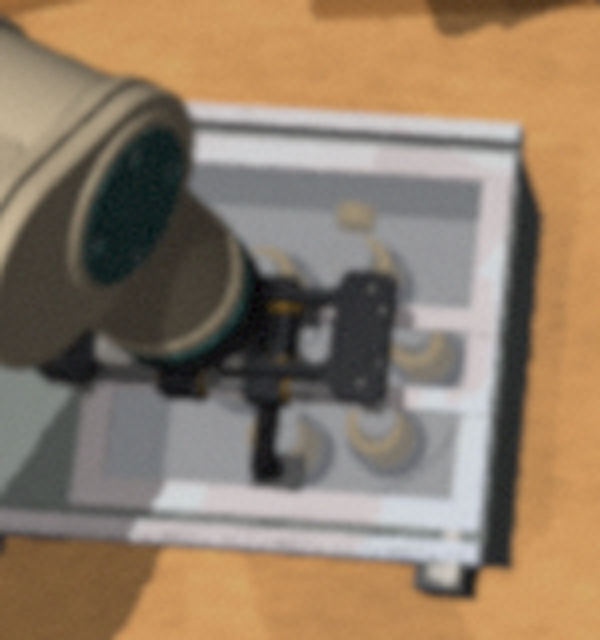

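```bash
python3 -m crank '[[0,0,0,0,-0.4,0,4],[0,0,0,0,-0.6,0,4],[0,0,0,0,-0.6,0,4],[0,0,0,0,-0.6,0,4]]'|grep -E 'pos|force|gap'; python3 -m crank '[[0,0,0,0,0,-2,4],[0,0,0,0,0,-5,4],[0,0,0,0,0,-9,4],[0,0,0,0,0,-13,4],[0,0,0,0,0,-13,4],[0,0,0,0,0,-13,4]]'|grep -E 'pos|force|gap'; python3 -c "
from h import *
go([480,-250,330])
a=shot('scene','t19');crop(a,230,190,470,400,3.3,'g24')"
```

```text
position: [532.9, 154.8, 182.4]
force: [-0.9, -0.1, 0.1]
finger_gap: 39.9
position: [533.4, 155.5, 312.9]
force: [0.4, 0.0, -0.3]
finger_gap: 40.0
t 44.55 pos [533.4 155.5 312.9] jawyaw -93.34 tilt 0.0008 gap 40.0 F [ 0.4  0.  -0.3] q [-0.99  0.62  1.13  1.68 -0.59  1.23 -1.36]
turn [0. 0. 0.] shift [-2.96 40.79 -1.73]
```

View pics/g24.png

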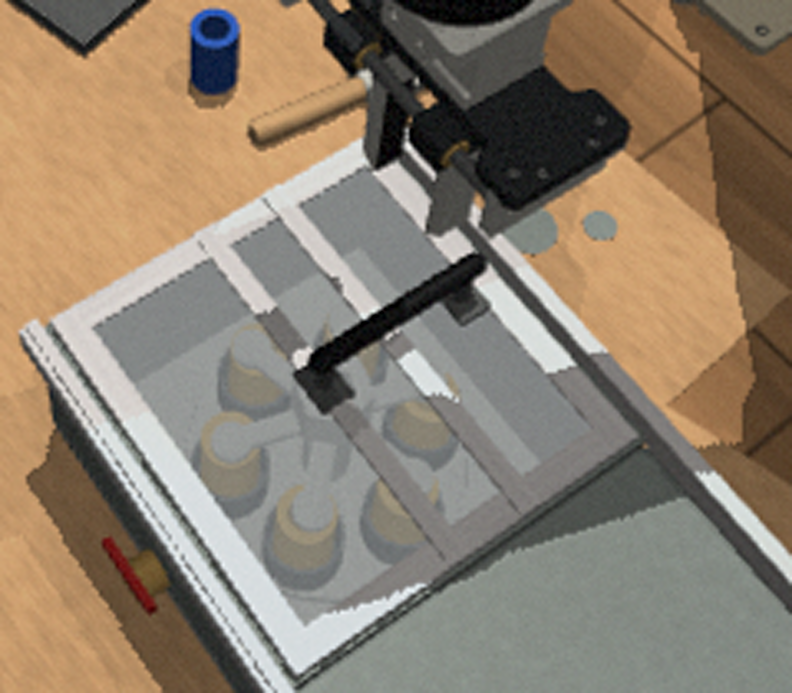

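```bash
python3 -m crank '[[0,0,0,-3,35,-2,4],[0,0,0,-3,35,-2,4],[0,0,0,-3,35,-2,4],[0,0,0,-3,35,-2,4],[0,0,0,-3,35,-2,4],[0,0,0,-3,35,-2,4],[0,0,0,-3,35,-2,4],[0,0,0,-3,35,-2,4]]'|grep -E 'pos|force'; python3 -c "
from h import *
a=shot('scene','t20');b=shot('top','t21');
crop(b,100,90,250,250,5,'g25')
h=lambda u,v:plane(a,(230+u/3.3-.5,190+v/3.3-.5),180)
print(h(315,362),h(475,265))
crop(a,330,205,380,255,12,'g26')"
```

```text
position: [479.5, -199.4, 332.4]
force: [-0.0, -0.4, -0.2]
[592.25931025 157.39102607 180.        ] [480.32118261 164.97421113 180.        ]
```

View pics/g25.png

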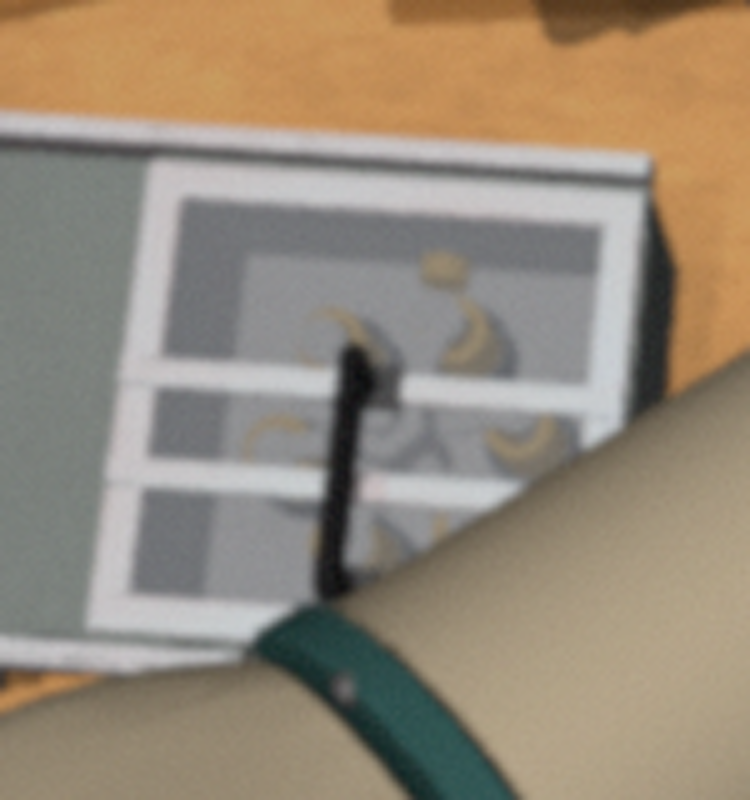

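View pics/g26.png

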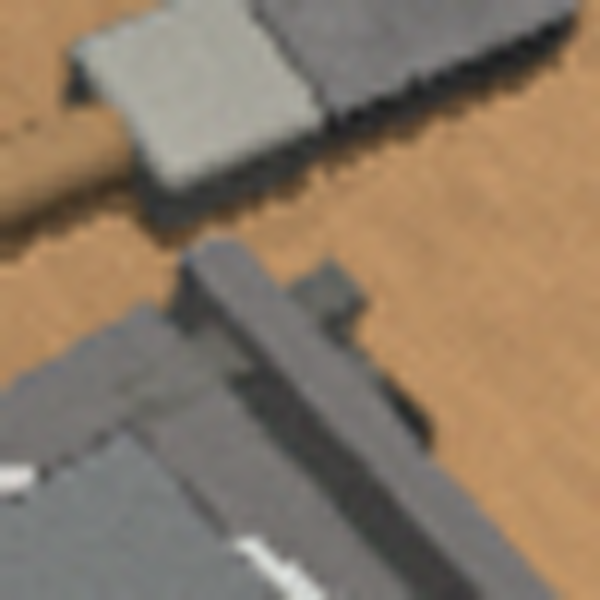

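View pics/t20.png

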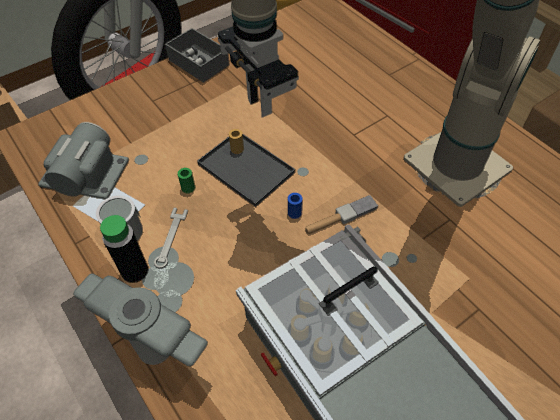

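```bash
python3 -c "
from h import *
b=shot('top');a=shot('scene')
g=lambda u,v:plane(b,(100+u/5-.4,90+v/5-.4),180)
e=g(353,350),g(330,590);print(e,(e[0]+e[1])/2)
s=lambda u,v: plane(a,(u,v),180)
crop(a,310,255,390,315,9,'g27')
go()"
```

```text
(array([592.25086858, 161.01294136, 180.        ]), array([477.59543189, 164.61461864, 180.        ])) [534.92315024 162.81378    180.        ]
t 45.60 pos [ 483.2 -189.8  331.2] jawyaw -93.21 tilt 0.0028 gap 39.8 F [ 0.2  0.4 -1. ] q [-0.37  0.51  1.09  1.74 -0.48  1.2  -0.78]
```

View pics/g27.png

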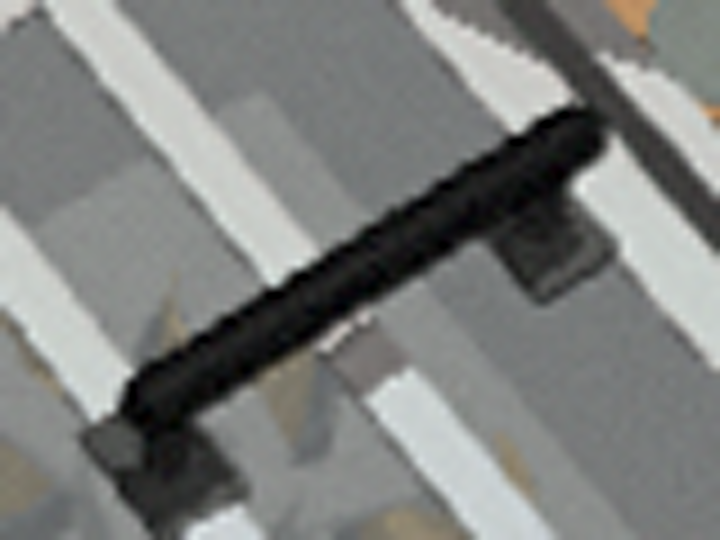

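```bash
python3 - <<'E'
import cv2,numpy as np
A=cv2.imread('pics/scene0.png');B=cv2.imread('pics/t20.png')
f=lambda im,x,y:cv2.resize(im[y:y+35,x:x+40],(400,350),interpolation=cv2.INTER_CUBIC)
cv2.imwrite('pics/g28.png',np.hstack([f(A,340,220),f(B,340,220)]))
E
```

```text
(no output)
```

View pics/g28.png

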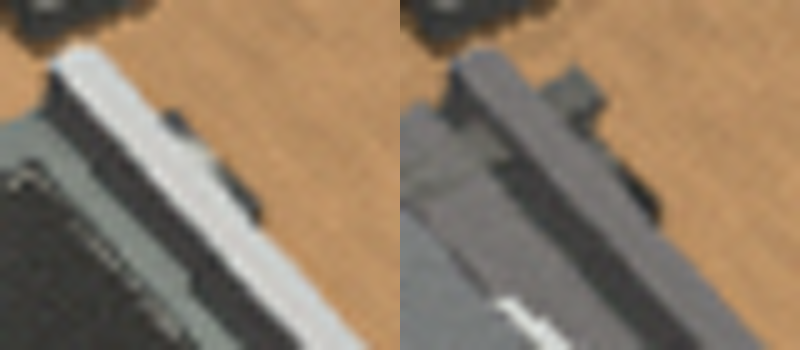

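```bash
python3 -m crank '[[0,0,0,0,0,0,4],[0,0,0,0,0,0,4],[0,0,0,0,0,0,4]]'|grep -E 'time|force'; python3 -c "
from plant import env
print(env.job_done())"
```

```text
time: 45.9
force: [0.4, 0.2, -0.9]
the job is handed in; nothing more can be done
None
```

The washer is loaded and shut, and I handed the job in at about 46 s of robot time.

- **Bushes:** The four empty cups (0, 2, 4 and 5) each got a bronze bush from the tray. The two bushes already in cups 1 and 3 stayed put. The last pictures show six bushes in the rotor and one spare still standing in the tray.
- **Spider:** I turned it in the gripper so its keyway lined up with the key before lowering it. It went straight past the key without catching and touched the shoulder at the expected height, within about 1 mm. The picture taken after release shows its arms lying over the bushes.
- **Guard:** I pushed it by the handle. Resistance peaked at about 19 N near the end, above the 10 N you gave, then let go. The guard then met a hard stop and did not move under 24 N. It stayed there after release, and its lug lies past the catch roller in the picture.
- **Disagreement:** The cameras measured about 258 mm of guard travel against the stated 265 mm. I took this as the guard not having started fully open, because the stop and the lug position both say it is shut. There was no direct reading of the guard or catch to confirm it.
- **Brush:** It looks unmoved in the last picture.

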